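# Load the ripening box and open its vents

### The job

Put all the drum cheeses that stand loose on the bare slate between the wire slicer and the flat cheese wheels upright into the open drawer of the wooden ripening box and push the drawer fully home until it clicks. Then open both vents on the box's roof: break each stuck cap loose with a hard counter-clockwise twist, spin it round until it comes free, lift it off and set it down in the white dish, both caps side by side in it. Do not knock over or shift the honey jar or the price stand.

Things in the scene. Friction and masses are not known exactly. Their poses are not given: they have to be found in the camera images.
- box_roof (a point): ripening box of pale wood, open at the front (-x of its own frame), fixed to the counter, 120 (x) x 268 (y) x 107 (z) mm; this point is the middle of its roof's top face, 107 mm above the counter; x to its back, y to its left, z up. The roof's front edge lies 45 mm in front of this point (the side walls' 60 mm); its underside is 95 mm above the counter.
- drawer (a joint): how far the box's drawer is pulled out towards the box's -x (m): 0 fully home, 0.12 fully open; it starts nearly fully open. It slides with about 1.5 N; a sprung catch resists with about 5 N more between 0.011 and 0.005, then draws it home to 0 with a click.
- drawer_floor (a point): the drawer, a low tray of pale wood: middle of its inner floor, 12 mm above the counter, axes as the box's. Inside: x -47 to +42, y -116 to +116 mm; walls 24 mm above its floor (front board 30 mm, outer face at x -73 mm). Three cheeses fit side by side along y, about 77 mm apart. With the drawer home this point is straight below box_roof.
- drawer_handle (a point): middle of the drawer's round steel bar handle, 110 mm long along the box's y, 35 mm in front of the front board, 24 mm above the counter. The drawer may be pushed by it; when home, it stands 63 mm in front of the roof's front edge, so there is room for a gripper pointing straight down.
- vent_neck_0 (a point): foot of the axis of one steel vent neck on the roof's top face, z up. The cap's two lugs hook under its flanges: counter-clockwise from above opens; the first 0.45 rad is stuck (about 0.3 to 0.8 N m), then the cap turns nearly freely to a stop at about 2.35 rad. It lifts straight up off the neck from about 2.0 rad to the stop, not before; clockwise from shut it cannot turn.
- vent_neck_1 (a point): foot of the axis of one steel vent neck on the roof's top face, z up. The cap's two lugs hook under its flanges: counter-clockwise from above opens; the first 0.45 rad is stuck (about 0.3 to 0.8 N m), then the cap turns nearly freely to a stop at about 2.35 rad. It lifts straight up off the neck from about 2.0 rad to the stop, not before; clockwise from shut it cannot turn.
- cap_0_grip (a point): grey plastic screw cap, 53 mm across, 48 mm high, 60 g, with a wing grip on top: a bar 48 mm long along the cap's own x, 14 mm thick along its y, 24 mm high. This point is the middle of the bar, 36 mm above the cap's lower rim, 38 mm above the roof while shut. Shut, the cap's x lies along vent_neck_0's x.
- cap_1_grip (a point): grey plastic screw cap, 53 mm across, 48 mm high, 60 g, with a wing grip on top: a bar 48 mm long along the cap's own x, 14 mm thick along its y, 24 mm high. This point is the middle of the bar, 36 mm above the cap's lower rim, 38 mm above the roof while shut. Shut, the cap's x lies along vent_neck_1's x.
- dish_middle (a point): white shallow dish, 150 mm across its rim, 18 mm high, loose, 0.4 kg; middle of its inner floor, 6 mm above the counter.
- cheese_0_middle (a point): drum-shaped white goat cheese, about 64 mm across and 72 mm high, 0.21 kg, standing upright; its middle, 36 mm above its underside, z up along its axis; may be absent
- cheese_1_middle (a point): drum-shaped white goat cheese, about 64 mm across and 72 mm high, 0.21 kg, standing upright; its middle, 36 mm above its underside, z up along its axis; may be absent
- cheese_2_middle (a point): drum-shaped white goat cheese, about 64 mm across and 72 mm high, 0.21 kg, standing upright; its middle, 36 mm above its underside, z up along its axis; may be absent
- jar: bystander: honey jar, 71 mm across, 110 mm high; middle of its underside
- price_stand: bystander: small price stand, 42 mm round foot, 75 mm wide card, 106 mm high; middle of its underside
Things that resemble listed ones, but are neither listed nor needed, are in the scene too. Leave any pink look-alike of the part that bears cap_0_grip alone.

How it is judged:
On the way:
1. all the cheeses stand in the drawer and the drawer is fully home, both vent caps still on (x of cheese_0_middle in the frame of drawer_floor between -0.05 and 0.05 m and y of cheese_0_middle in the frame of drawer_floor between -0.118 and 0.118 m and z of cheese_0_middle in the frame of drawer_floor between 0.025 and 0.047 m and angle between each of cheese_0_middle, cheese_1_middle, cheese_2_middle's own z axis and vertical below 0.25 rad and x of cheese_1_middle in the frame of drawer_floor between -0.05 and 0.05 m and y of cheese_1_middle in the frame of drawer_floor between -0.118 and 0.118 m and z of cheese_1_middle in the frame of drawer_floor between 0.025 and 0.047 m and x of cheese_2_middle in the frame of drawer_floor between -0.05 and 0.05 m and y of cheese_2_middle in the frame of drawer_floor between -0.118 and 0.118 m and z of cheese_2_middle in the frame of drawer_floor between 0.025 and 0.047 m and value of joint drawer below 0.004 m and z of cap_0_grip in the frame of vent_neck_0 below 0.046 m and horizontal distance between cap_0_grip and vent_neck_0 below 0.01 m and z of cap_1_grip in the frame of vent_neck_1 below 0.046 m and horizontal distance between cap_1_grip and vent_neck_1 below 0.01 m), for 0.2 s.
At the end, for the whole second after the job is handed in: Every cheese stands upright (within 0.25 rad) on the drawer's floor between its walls, the drawer is home within 4 mm, and both caps rest in the dish, their middles within 55 mm of the dish's (x of cheese_0_middle in the frame of drawer_floor between -0.05 and 0.05 m and y of cheese_0_middle in the frame of drawer_floor between -0.118 and 0.118 m and z of cheese_0_middle in the frame of drawer_floor between 0.025 and 0.047 m and angle between each of cheese_0_middle, cheese_1_middle, cheese_2_middle's own z axis and vertical below 0.25 rad and x of cheese_1_middle in the frame of drawer_floor between -0.05 and 0.05 m and y of cheese_1_middle in the frame of drawer_floor between -0.118 and 0.118 m and z of cheese_1_middle in the frame of drawer_floor between 0.025 and 0.047 m and x of cheese_2_middle in the frame of drawer_floor between -0.05 and 0.05 m and y of cheese_2_middle in the frame of drawer_floor between -0.118 and 0.118 m and z of cheese_2_middle in the frame of drawer_floor between 0.025 and 0.047 m and value of joint drawer below 0.004 m and horizontal distance between each of cap_0_grip, cap_1_grip and dish_middle below 0.055 m and height (world z) of each of cap_0_grip, cap_1_grip below 0.065 m and linear speed of each of cap_0, cap_1 below 0.03 m/s); the robot touches nothing.
It fails at once if the honey jar is knocked over or shifted more than 30 mm (angle between jar's own z axis and vertical above 0.5 rad or distance of jar from where it was at the start of the episode above 0.03 m).
It fails at once if the price stand is knocked over or shifted more than 30 mm (angle between price_stand's own z axis and vertical above 0.5 rad or distance of price_stand from where it was at the start of the episode above 0.03 m).
Of cheese_0, cheese_1, cheese_2 only 2 to 3 are there at a start; the rules pass over those that are not, and their reading is None.
At some moment in a run one of dish may be knocked a few centimetres aside while the robot is not near it.
It also fails if it takes over 210 s, if anything falls off the work surface, if the arm or the gripper's body presses on something with over 40 N, if the wrist force passes 120 N, or if a joint passes its speed limit or range.

### The arm

A 6-joint arm with a two-finger parallel gripper is mounted at the origin on a cart in front of the work surface, level with it; the furniture and walls round the work are solid. World frame = base frame: x ahead of the robot, y to its left, z up, the work surface at z = 0. Lengths are in m, angles in rad, forces in N, time in s.
With the tool pointing down it reaches from about 0.375 to 0.9 m from the base axis. Payload 3.1 kg.
Tool frame: the origin (TCP) lies at the very end of the fingers, on their centre line; the grasp point (between the pads) lies 19 mm behind it (manip.grasp_offset is the distance from the TCP to the grasp point, in m); y points along the fingers, z is the direction in which the jaws open and shut, and the axes are right-handed (so a half turn about y gives the same grasp; the last joint's range is limited). The gripper opens to 85 mm and grips with 20 to 120 N. Pads are 22 mm wide; open, the fingers measure 114 mm over their backs; the gripper's body (76 mm by 85 mm) begins 54 mm behind the grasp point. The pads swing forward as they close: fully open they stand 13 mm farther back than shut.
Start: joints at [-0.178, 0.527, 1.433, -0, 1.181, -0.178], TCP at [0.625, 0, 0.198] pointing down, gripper open.
Joint ranges: [-3.08, 3.08], [-0.75, 2.2], [0.22, 2.44], [-1.43, 4.57], [0, 2.65], [-2.85, 2.85]. Speed limits (rad/s): [2.79, 2.79, 3.14, 3.14, 3.14, 3.14].

### API

Orientations are given as a unit quaternion [x, y, z, w].
In Python, from station import manip gives the robot as it stands.
- The arm moves only by the tool apply_moves, never from a script. Its argument "motion" is a list of rows, each a list of 5 numbers: the finger opening in mm, from 0 to 85.4, then the shift along the tool's x, y, z in units of 30 mm (1.0 is 30 mm), then the turn about the tool's y in units of 10 degrees (1.0 is 10 degrees). In form: [[fingers, x, y, z, twist], ...]. A call has 1 to 12 rows; each row is the pose to reach, as a shift and turn from the pose commanded when the call began, along the tool's axes at that moment; what a row does not reach only later rows make up. A row lasts 1/8 s, in which the tool goes at most 62.5 mm and 10.7 degrees, less where a joint would pass 70% of its speed; a pose out of reach is approached as far as the arm can. A call with a gripper value outside its range is refused whole. The fingers move at their own pace and stop on an object; "squeeze" is the grip in N (left out, the last holds). Time passes only in rows, so rows that repeat a pose let the fingers close. It gives the time, the measured TCP pose, the force and the opening at its end, in the units of the state.
- manip.sense(): the state, without advancing time (a new reading comes with each control period).
- manip.snapshot(name): name is "scene" or "side" or "wrist"; returns the picture (400x640x3 uint8, red, green, blue); there is no depth.
- manip.get_calibration(name): a dict with "intrinsics" (3x3 intrinsics, pixels), "extrinsics" (4x4, takes a point from camera to world coordinates). Camera axes: x right, y up, looking along -z (the intrinsics and any distortion apply to the point x, -y, -z); pixel columns grow to the right and rows downward; lengths in m; the calibration is good to about 2 mm. A picture is of the moment at which its call begins: read the wrist's pose just before it. get_calibration takes no time and is no camera call; for the wrist camera it gives the pose at the moment of the call.
- manip.sign_off(): hands the job in, once; it reports no verdict.
The state is a dict: "t": time; "q": joint angles; "qd": joint speeds; "tau": joint torques, N m; "tcp_pos": TCP position; "tool_rot": TCP orientation; "force": force on the tool from outside, world axes, zero at the start; "ft_torque": the same for the moment, N m; "finger_gap": opening from 0.0 (shut) to 1.0 (fully open).
Only numpy, scipy, OpenCV 4.12 (cv2) and the standard library are available. Lean on these libraries where they do the work, as an engineer would, in place of code of your own. Each camera call takes 0.05 s, during which the arm holds its last target.

## Working session

There is one attempt and no reset: what is moved stays moved. The work goes in short steps, Python scripts to look and compute and a tool call to move; the robot and the scene stay as the last step left them, time stands still between calls to the robot, and variables do not carry over. Pictures are saved under pics/ and viewed, and the job is handed in when it is done.

Besides the shell and the picture viewer there is one more tool, called as name(argument=value, ...) on one line, values as JSON. apply_moves: Moves the arm, as the interface text tells. Its arguments: {"type":"object","properties":{"motion":{"type":"array"},"squeeze":{"type":"number"}},"required":["motion"]}

```bash
ls; mkdir -p pics
python3 - <<'E'
from station import manip
import cv2
print(manip.sense())
for n in ["scene","side","wrist"]:
    c=manip.get_calibration(n); print(n,c)
    im=manip.snapshot(n); cv2.imwrite(f"pics/{n}0.png",im[:,:,::-1])
E
```

```text
pics
{'t': 0.0, 'q': array([-1.78503728e-01,  5.28497385e-01,  1.43387594e+00, -3.82737663e-05,
        1.18133321e+00, -1.78484622e-01]), 'qd': array([-0.00059491,  0.00078499, -0.00085822,  0.00166679, -0.0009299 ,
       -0.0004264 ]), 'tau': array([ 2.50220628e-04, -4.42344439e+01, -1.78024775e+01, -2.06930472e-04,
        8.36740597e-03,  2.24214921e-05]), 'tcp_pos': array([6.24245775e-01, 1.51355624e-04, 1.97422853e-01]), 'tool_rot': array([-0.50043511,  0.50060762, -0.49939409,  0.49956206]), 'force': array([-1.02441509, -0.51788628, -0.30752169]), 'ft_torque': array([-0.01450674,  0.0095028 , -0.01053031]), 'finger_gap': 0.998644282392708}
scene {'intrinsics': array([[488.62137927,   0.        , 325.2216106 ],
       [  0.        , 488.62137927, 190.97501674],
       [  0.        ,   0.        ,   1.        ]]), 'extrinsics': array([[ 0.75744536,  0.42429195, -0.49623872, -0.15583531],
       [-0.65289572,  0.48999052, -0.57761273, -0.86125523],
       [-0.00192416,  0.76150222,  0.64815945,  1.1135221 ],
       [ 0.        ,  0.        ,  0.        ,  1.        ]])}
side {'i
[... 354 characters left out ...]
    [ 1.68509577e-02,  9.31602468e-01,  3.63087989e-01,
         6.35987585e-01],
       [ 0.00000000e+00,  0.00000000e+00,  0.00000000e+00,
         1.00000000e+00]])}
wrist {'intrinsics': array([[339.0313766 ,   0.        , 324.52199227],
       [  0.        , 339.0313766 , 197.30783117],
       [  0.        ,   0.        ,   1.        ]]), 'extrinsics': array([[ 9.99999292e-01, -6.66244301e-04,  9.86302589e-04,
         6.24233928e-01],
       [ 3.80231933e-04,  9.64054662e-01,  2.65703714e-01,
         6.72859404e-02],
       [-1.12787319e-03, -2.65703150e-01,  9.64054233e-01,
         3.74280693e-01],
       [ 0.00000000e+00,  0.00000000e+00,  0.00000000e+00,
         1.00000000e+00]])}
```

View pics/scene0.png

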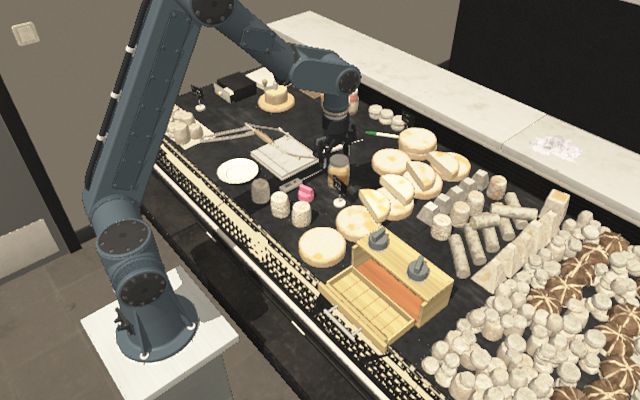

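View pics/side0.png

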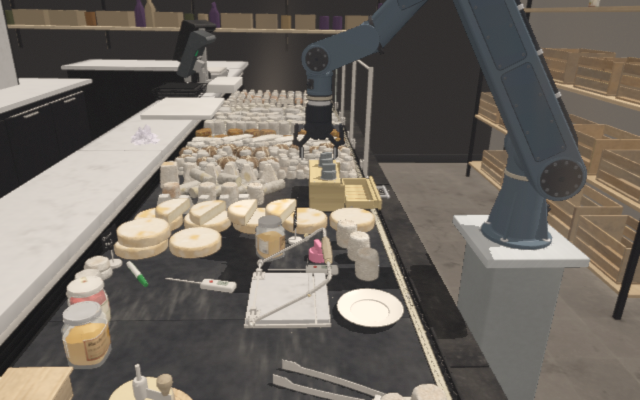

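View pics/wrist0.png

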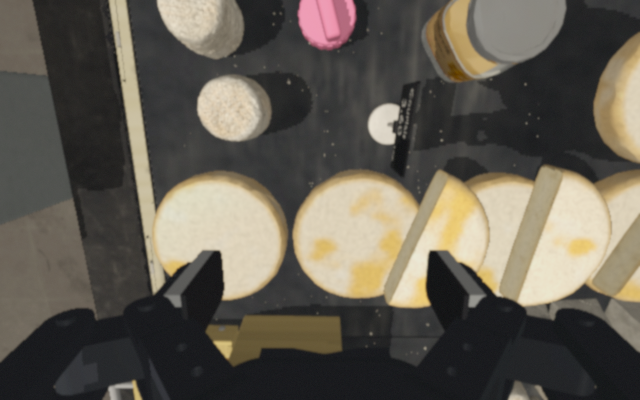

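```bash
cat > h.py <<'E'
from station import manip
import cv2, numpy as np
from scipy.spatial.transform import Rotation as R
def ray(n,u,v,c=None):
    c=c or manip.get_calibration(n); K=c["intrinsics"]; E=c["extrinsics"]
    d=np.array([(u-K[0,2])/K[0,0],-(v-K[1,2])/K[1,1],-1.0]); return E[:3,3],E[:3,:3]@d
def onz(n,u,v,z,c=None):
    o,d=ray(n,u,v,c); return o+d*(z-o[2])/d[2]
def proj(n,p,c=None):
    c=c or manip.get_calibration(n); K=c["intrinsics"]; E=c["extrinsics"]
    q=E[:3,:3].T@(np.asarray(p,float)-E[:3,3]); return np.array([K[0,0]*q[0]/-q[2]+K[0,2], K[1,1]*-q[1]/-q[2]+K[1,2]])
def tri(n1,p1,n2,p2):
    o1,d1=ray(n1,*p1);o2,d2=ray(n2,*p2);d1/=np.linalg.norm(d1);d2/=np.linalg.norm(d2)
    A=np.c_[d1,-d2];s=np.linalg.lstsq(A,o2-o1,rcond=None)[0];a=o1+s[0]*d1;b=o2+s[1]*d2
    return (a+b)/2,np.linalg.norm(a-b)
def crop(src,x0,y0,x1,y1,f,out):
    im=cv2.imread(src)[y0:y1,x0:x1]; cv2.imwrite(out,cv2.resize(im,None,fx=f,fy=f,interpolation=cv2.INTER_CUBIC))
def snap(n,name):
    im=manip.snapshot(n)[:,:,::-1].copy(); cv2.imwrite(f"pics/{name}.png",im); return im
E
python3 - <<'E'
from h import *
crop("pics/scene0.png",210,140,370,260,5,"pics/c1.png")
crop("pics/scene0.png",310,210,470,330,5,"pics/c2.png")
crop("pics/side0.png",270,140,410,240,5,"pics/c3.png")
crop("pics/side0.png",300,200,400,330,4,"pics/c4.png")
E
```

```text
(no output)
```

View pics/c1.png

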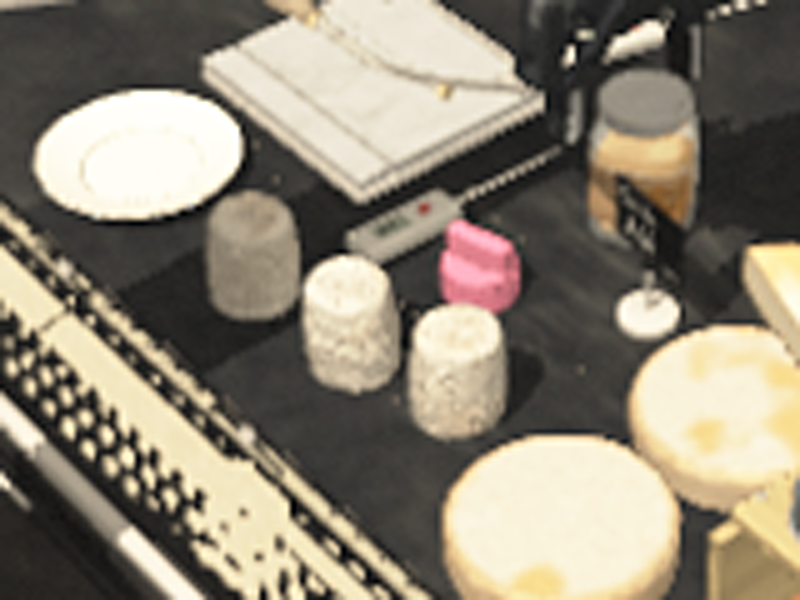

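View pics/c2.png

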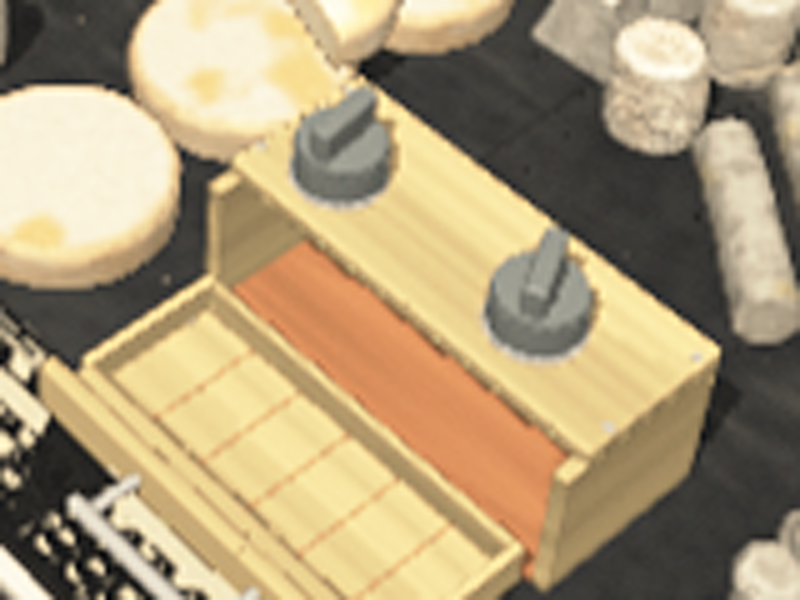

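View pics/c3.png

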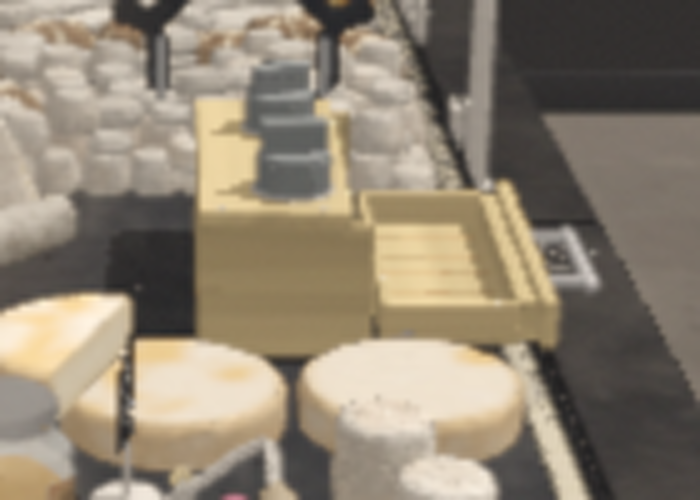

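View pics/c4.png

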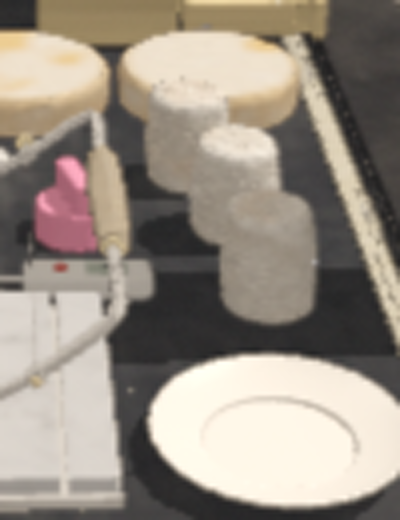

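Run:
```python
from h import *
np.set_printoptions(precision=4,suppress=True)
for k,p in dict(A=(260.6,181.6),B=(279.6,195.4),C=(301.6,205)).items(): print(k,onz("scene",*p,.072))
for k,p in dict(A=(368,251.7),B=(359.5,235.5),C=(347,224.2)).items(): print(k,onz("side",*p,.072))
f=lambda u,v:(310+u/5,210+v/5)
for k,p in dict(br=(718,350),bl=(355,75),fl=(235,155),fr=(585,455)).items(): print(k,onz("scene",*f(*p),.107))
# cap grip tops z=.107+.05
for k,p in dict(c1a=(365,93),c1b=(320,148),c0a=(555,233),c0b=(535,300)).items(): print(k,onz("scene",*f(*p),.107+.05))
print("dish",onz("scene",210+139/5,140+155/5,.018),onz("side",300+280/4,200+425/4,.018))
print("jar top",onz("scene",210+645/5,140+100/5,.11))
print("stand",onz("scene",210+648/5,140+313/5,.005))
print("wheels",onz("scene",210+562/5,140+500/5,.03), onz("scene",353,218,.03))
print("pink",onz("scene",210+480/5,140+300/5,.0))
```

```text
A [0.5089 0.2462 0.072 ]
B [0.5148 0.1473 0.072 ]
C [0.5398 0.064  0.072 ]
A [0.5028 0.2537 0.072 ]
B [0.5127 0.1589 0.072 ]
C [0.5393 0.0842 0.072 ]
br [ 0.6341 -0.4563  0.107 ]
bl [ 0.638  -0.1883  0.107 ]
fl [ 0.54   -0.1891  0.107 ]
fr [ 0.5296 -0.4546  0.107 ]
c1a [ 0.5925 -0.2353  0.157 ]
c1b [ 0.5438 -0.2488  0.157 ]
c0a [ 0.5929 -0.3723  0.157 ]
c0b [ 0.5506 -0.3955  0.157 ]
dish [0.5158 0.408  0.018 ] [0.5184 0.4153 0.018 ]
jar top [0.7549 0.1261 0.11  ]
stand [0.69   0.0483 0.005 ]
wheels [ 0.5161 -0.0654  0.03  ] [ 0.6537 -0.0555  0.03  ]
pink [0.6154 0.1381 0.    ]
```

```bash
cat >> h.py <<'E'
np.set_printoptions(precision=4,suppress=True)
def need(p):
    s=manip.sense(); M=R.from_quat(s["tool_rot"]).as_matrix()
    d=M.T@(np.asarray(p)-s["tcp_pos"]); print("t",round(s["t"],2),"tcp",s["tcp_pos"],"units",np.round(d/0.03,2), "force",s["force"].round(1),"gap",round(s["finger_gap"]*85.4,1))
E
python3 - <<'E'
from h import *
s=manip.sense(); print(R.from_quat(s["tool_rot"]).as_matrix())
need((.52,.12,.25))
print(onz("wrist",233,107,.072),onz("wrist",238,95,.0))
E
```

```text
[[-0.     -0.0017  1.    ]
 [-1.      0.0003 -0.    ]
 [-0.0003 -1.     -0.0017]]
t 0.15 tcp [0.6244 0.0001 0.1976] units [-4.   -1.74 -3.48] force [0.6 0.4 0.5] gap 85.2
[0.5451 0.0646 0.072 ] [0.5325 0.0763 0.    ]
```

apply_moves(motion=[[85,-1.5,-0.7,-1.3,0],[85,-3,-1.4,-2.6,0],[85,-4,-1.75,-3.5,0],[85,-4,-1.75,-3.5,0],[85,-4,-1.75,-3.5,0]])

```text
t: 0.78
tcp_pos: [0.5203, 0.1198, 0.2509]
tool_rot: [0.5, -0.5, 0.5, -0.5]
force: [0.4, 0.1, 0.1]
finger_gap: 0.995
```

Run:
```python
from h import *
need((.52,.12,.25)); snap("wrist","w1"); snap("scene","s1")
```

```text
t 0.78 tcp [0.5203 0.1198 0.2509] units [-0.01  0.03 -0.01] force [0.4 0.1 0.1] gap 85.0
```

View pics/w1.png

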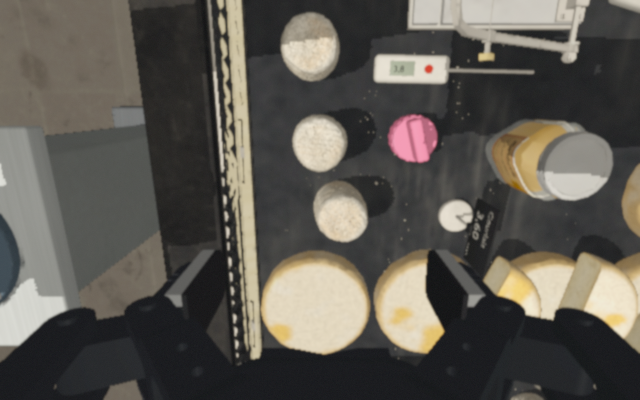

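View pics/s1.png

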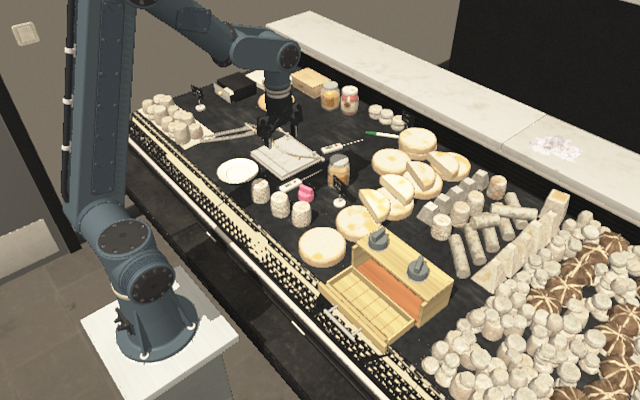

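Run:
```python
from h import *
im=cv2.imread("pics/w1.png"); roi=im[0:248,255:380].copy()
g=cv2.cvtColor(roi,cv2.COLOR_BGR2GRAY); m=(g>95).astype(np.uint8)
m=cv2.morphologyEx(m,cv2.MORPH_OPEN,np.ones((3,3)));m=cv2.morphologyEx(m,cv2.MORPH_CLOSE,np.ones((9,9)))
n,l,st,ce=cv2.connectedComponentsWithStats(m)
for i in range(1,n):
    if st[i,4]>800: print(st[i],ce[i]+[255,0],onz("wrist",ce[i][0]+255,ce[i][1],.042))
print(manip.get_calibration("wrist")["extrinsics"][:3,3])
crop("pics/w1.png",250,0,450,250,3,"pics/c5.png")
```

```text
[  26   12   58   70 3171] [309.7048  46.3245] [0.5051 0.2444 0.042 ]
[  37  115   55   58 2497] [318.7837 142.7145] [0.5141 0.144  0.042 ]
[  58  182   55   61 2635] [339.7359 211.9306] [0.5387 0.0619 0.042 ]
[0.5204 0.1865 0.4271]
```

View pics/c5.png

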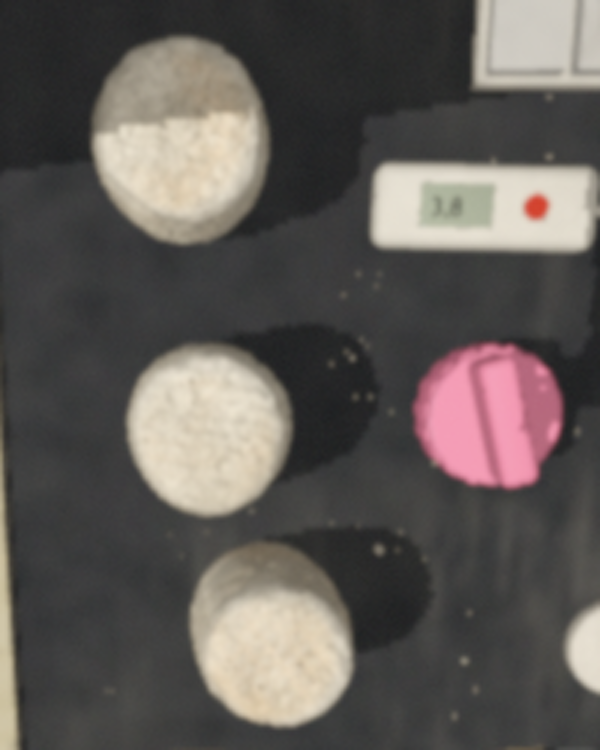

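apply_moves(motion=[[85,1.89,1,0.66,0],[85,1.89,2.8,0.66,0],[85,1.89,4.6,0.66,0],[85,1.89,6.2,0.66,0],[85,1.89,7.36,0.66,0],[85,1.89,7.36,0.66,0]])

```text
t: 1.62
tcp_pos: [0.5378, 0.0624, 0.0269]
tool_rot: [-0.501, 0.502, -0.499, 0.498]
force: [-0.2, -0.4, 0.9]
finger_gap: 0.996
```

apply_moves(motion=[[50,0,0,0,0],[50,0,0,0,0],[50,0,0,0,0],[50,0,0,0,0],[50,0,0,0,0],[50,0,0,0,0]], squeeze=35)

```text
t: 2.38
tcp_pos: [0.5406, 0.0633, 0.0325]
tool_rot: [-0.5, 0.499, -0.501, 0.501]
force: [-0.9, -0.1, 6.7]
finger_gap: 0.591
```

apply_moves(motion=[[30,0,0,0,0],[30,0,0,0,0],[30,0,0,0,0]])

```text
t: 2.75
tcp_pos: [0.5382, 0.0643, 0.0379]
tool_rot: [-0.5, 0.5, -0.5, 0.5]
force: [-14.0, 2.7, 48.6]
finger_gap: 0.357
```

Run:
```python
from h import *
need((.52,.12,.25)); snap("wrist","w2"); snap("side","d2"); crop("pics/d2.png",270,140,410,300,4,"pics/c6.png")
```

```text
t 2.75 tcp [0.5382 0.0643 0.0379] units [-1.86 -7.07 -0.61] force [-14.    2.7  48.6] gap 30.5
```

View pics/w2.png

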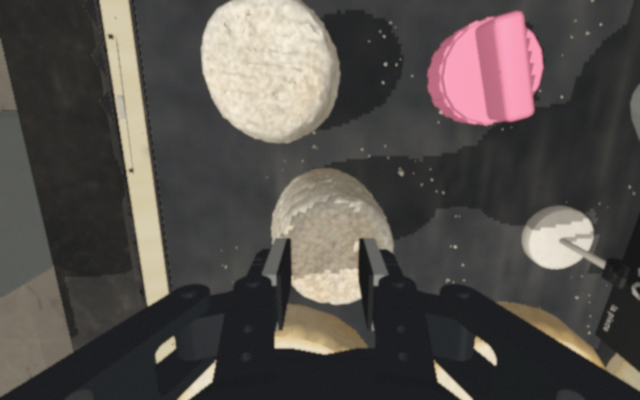

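View pics/c6.png

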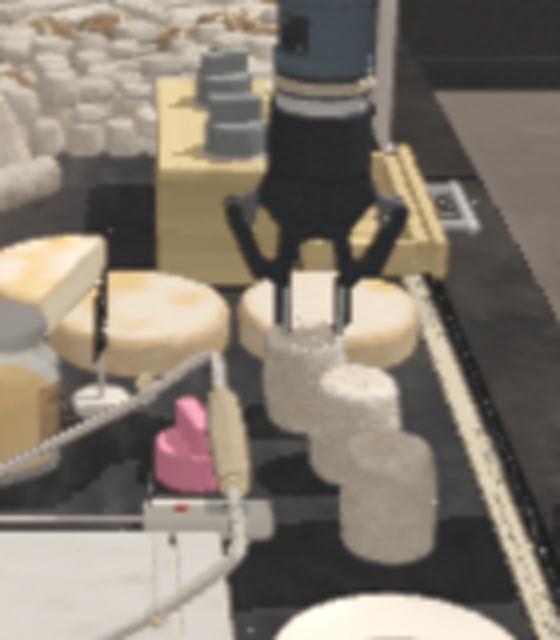

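Run:
```python
from h import *
for z in (.038,.072,0,.2): 
    p=proj("side",(.538,.064,z)); print(z,p,(p-[270,140])*4)
print(proj("wrist",manip.sense()["tcp_pos"]))
```

```text
0.038 [346.3195 231.9187] [305.2782 367.6747]
0.072 [346.7624 221.3365] [307.0498 325.3459]
0 [345.8337 243.5271] [303.3348 414.1082]
0.2 [348.503  179.7496] [314.0119 158.9986]
[324.9037 229.2805]
```

Run:
```python
from h import *
print(manip.get_calibration("wrist")["extrinsics"])
for y in (.05,.063,.084):
  for z in (0,.072):
    print(y,z,proj("wrist",(.54,y,z)),proj("wrist",(.54-.032,y,z)),proj("wrist",(.54+.032,y,z)),proj("wrist",(.54,y+.032,z)),proj("wrist",(.54,y-.032,z)))
print(proj("wrist",(.514,.145,.072)))
crop("pics/w2.png",180,120,480,360,2.6,"pics/c7.png")
```

```text
[[ 1.     -0.0008 -0.0012  0.5377]
 [ 0.001   0.9641  0.2656  0.1314]
 [ 0.0009 -0.2656  0.9641  0.2146]
 [ 0.      0.      0.      1.    ]]
0.05 0 [327.4509 229.2071] [279.9753 229.1762] [374.9109 229.238 ] [327.6154 182.9082] [327.2981 272.186 ]
0.05 0.072 [328.8699 283.8616] [260.6817 283.83  ] [397.0262 283.8932] [329.1904 219.312 ] [328.5819 341.8658]
0.063 0 [327.5162 210.8198] [279.3123 210.7854] [375.7041 210.8543] [327.686  163.0614] [327.3588 255.103 ]
0.063 0.072 [328.9959 258.4883] [259.2951 258.4499] [398.6633 258.5267] [329.3312 190.9594] [328.6953 319.0259]
0.084 0 [327.6262 179.8955] [278.1973 179.8549] [377.0382 179.9361] [327.8048 129.6293] [327.4608 226.4145]
0.084 0.072 [329.2117 215.035 ] [256.9203 214.9843] [401.467  215.0856] [329.5731 142.2382] [328.889  280.0299]
[264.0986  68.2047]
```

View pics/c7.png

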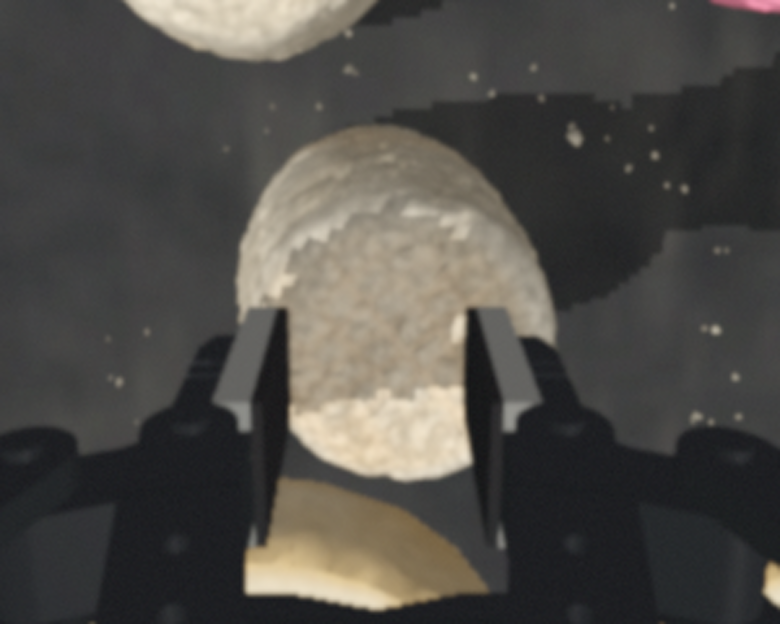

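Run:
```python
from h import *
for z in (.1976,.2106,.235): print(z,proj("side",(.6244-.042,0,z)),proj("side",(.6244+.042,0,z)),proj("scene",(.6244,0,z)))
crop("pics/side0.png",270,80,370,180,6,"pics/c8.png")
```

```text
0.1976 [331.1535 173.3852] [302.5328 173.3348] [335.2822 172.6052]
0.2106 [331.2706 169.1615] [302.5531 169.0985] [335.3315 169.2091]
0.235 [331.4927 161.1561] [302.5916 161.0692] [335.4257 162.7286]
```

View pics/c8.png

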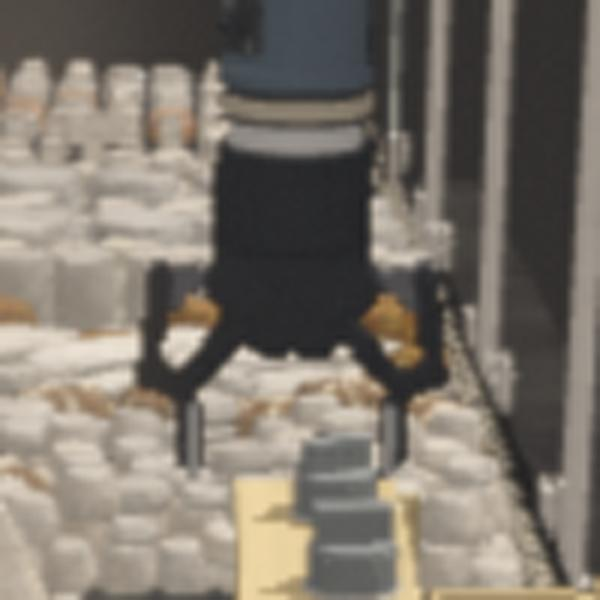

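Run:
```python
from h import *
for z in (.2509,.264,.295): print(z,[(proj("scene",(.5203+dx,.12,z))-[230,70])*6 for dx in(-.046,.046)])
crop("pics/s1.png",230,70,350,170,6,"pics/c8.png")
print([ (proj("wrist",manip.sense()["tcp_pos"]+[dx,0,dz])) for dx in (-.015,.015) for dz in (0,.013,.035,.045)])
```

```text
0.2509 [array([241.7915, 539.8334]), array([389.5709, 468.4526])]
0.264 [array([239.7833, 518.2788]), array([388.4751, 447.1541])]
0.295 [array([234.9347, 466.2377]), array([385.8309, 395.7634])]
[array([297.8851, 229.2629]), array([296.008 , 238.2055]), array([292.1376, 256.6449]), array([290.0036, 266.8117]), array([351.9173, 229.2981]), array([353.8944, 238.2414]), array([357.9709, 256.6815]), array([360.2184, 266.8484])]
```

View pics/c8.png

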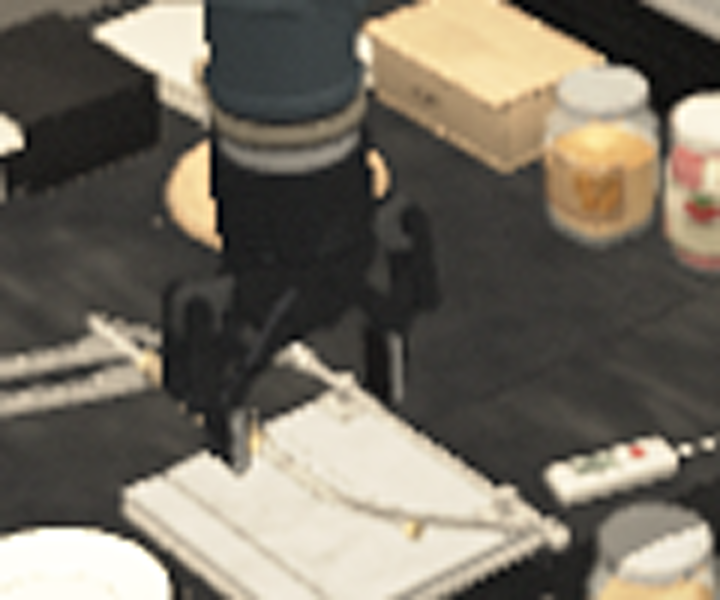

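apply_moves(motion=[[30,0,-1,0,0],[85,0,-1.5,0,0],[85,0,-1.5,0,0],[85,0,-1.5,0,0],[85,0,-1.5,0,0]])

```text
t: 3.48
tcp_pos: [0.539, 0.0634, 0.0739]
tool_rot: [-0.501, 0.501, -0.499, 0.499]
force: [0.0, -0.4, 0.5]
finger_gap: 0.993
```

Run:
```python
from h import *
print(manip.grasp_offset, [a for a in dir(manip) if a[0]!='_'])
need((.54,.065,-.01)); snap("wrist","w3"); snap("side","d3"); crop("pics/d3.png",270,140,410,300,4,"pics/c6.png")
```

```text
0.0187 ['PlanningError', 'get_calibration', 'grasp_offset', 'sense', 'sign_off', 'snapshot']
t 3.48 tcp [0.539  0.0634 0.0739] units [-0.05  2.8   0.04] force [ 0.  -0.4  0.5] gap 84.8
```

View pics/w3.png

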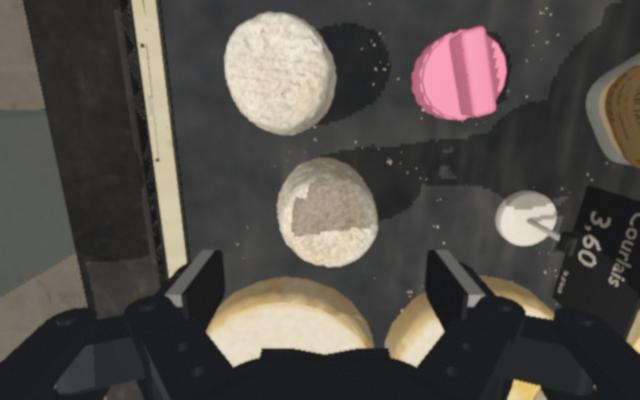

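View pics/c6.png

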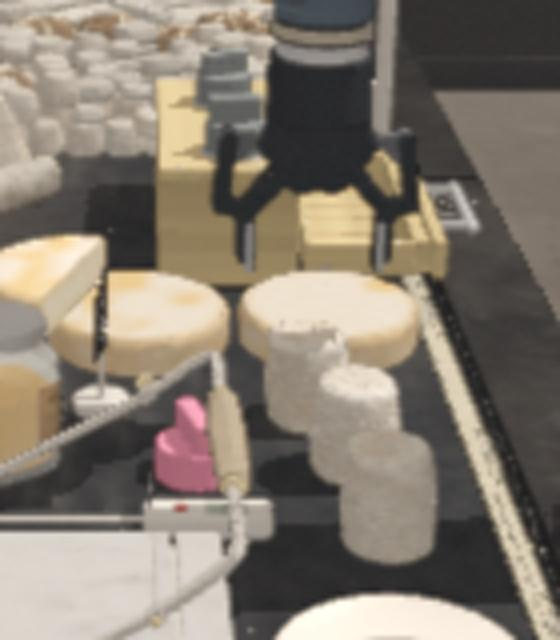

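apply_moves(motion=[[85,0,1.2,0.05,0],[85,0,2.2,0.05,0],[85,0,2.7,0.05,0],[85,0,2.7,0.05,0]])

```text
t: 4.08
tcp_pos: [0.5404, 0.0634, -0.007]
tool_rot: [-0.501, 0.501, -0.499, 0.499]
force: [-1.1, -0.5, 0.2]
finger_gap: 0.994
```

apply_moves(motion=[[50,0,0,0,0],[50,0,0,0,0],[50,0,0,0,0],[50,0,0,0,0]])

```text
t: 4.58
tcp_pos: [0.5416, 0.0633, -0.0045]
tool_rot: [0.5, -0.5, 0.5, -0.5]
force: [-1.0, -0.5, 6.5]
finger_gap: 0.68
```

apply_moves(motion=[[40,0,0,0,0],[40,0,-0.5,0,0],[40,0,-1,0,0],[40,0,-1,0,0]])

```text
t: 5.08
tcp_pos: [0.5428, 0.0633, 0.0259]
tool_rot: [0.499, -0.499, 0.501, -0.501]
force: [0.2, 0.4, -2.1]
finger_gap: 0.673
```

Run:
```python
from h import *
need((.54,.065,-.01)); snap("wrist","w3"); snap("side","d3"); crop("pics/d3.png",270,140,410,300,4,"pics/c6.png")
```

```text
t 5.08 tcp [0.5428 0.0633 0.0259] units [-0.06  1.2  -0.1 ] force [ 0.2  0.4 -2.1] gap 57.5
```

View pics/w3.png

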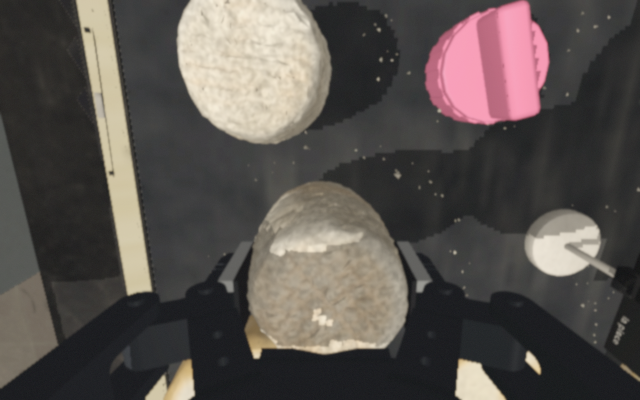

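View pics/c6.png

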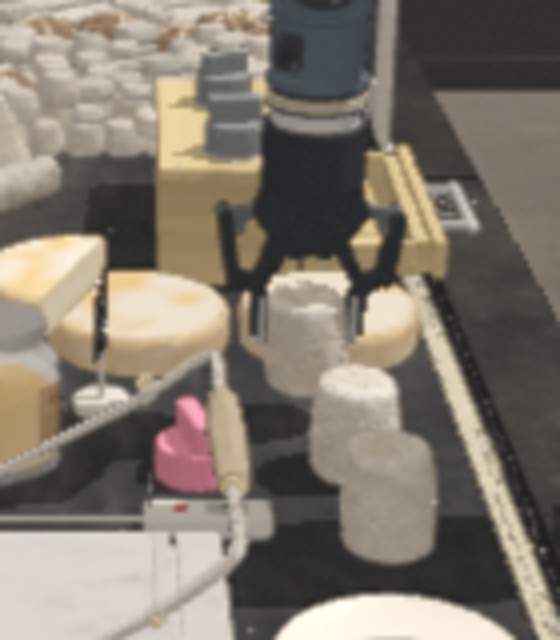

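apply_moves(motion=[[40,0,-2,0,0],[40,0.5,-4,0,0],[40,2.2,-5.5,-0.5,0],[40,4.2,-6.5,-1,0],[40,6.2,-6.5,-1.4,0],[40,8.2,-6.5,-1.4,0],[40,10.2,-6.5,-1.4,0],[40,12.2,-6.5,-1.4,0],[40,14.2,-6.5,-1.4,0],[40,16,-6.5,-1.4,0],[40,17.5,-6.5,-1.4,0],[40,17.8,-6.5,-1.4,0]])

```text
t: 6.68
tcp_pos: [0.4981, -0.4737, 0.2174]
tool_rot: [-0.499, 0.501, -0.5, 0.499]
force: [0.1, -0.1, -2.3]
finger_gap: 0.673
```

Run:
```python
from h import *
need((.46,-.4,.01)); snap("wrist","w4")
```

```text
t 6.67 tcp [ 0.4981 -0.4737  0.2174] units [-2.45  6.92 -1.27] force [ 0.1 -0.1 -2.3] gap 57.5
```

View pics/w4.png

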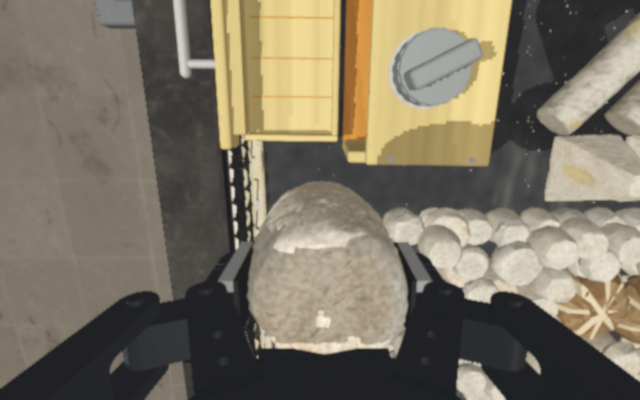

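Run:
```python
from h import *
crop("pics/w4.png",170,0,520,180,2.2,"pics/c9.png")
for u,v in((366,165),(490,166),(381,0),(512,0)): print("roof",onz("wrist",u,v,.107)[:2])
for u,v in((333,131),(333,20),(247,131)): print("floor",onz("wrist",u,v,.012)[:2])
for u,v in((338,140),(344,0),(247,138)): print("wall",onz("wrist",u,v,.036)[:2])
for u,v in((219,147),(213,0)): print("front",onz("wrist",u,v,.042)[:2])
for u,v in((184,74),(179,0)): print("handle",onz("wrist",u,v,.024)[:2])
```

```text
roof [ 0.5335 -0.4564]
roof [ 0.6398 -0.4575]
roof [ 0.5411 -0.3301]
roof [ 0.6403 -0.3303]
floor [ 0.5074 -0.4348]
floor [ 0.507  -0.3232]
floor [ 0.412  -0.4346]
wall [ 0.5121 -0.4423]
wall [ 0.5167 -0.3113]
wall [ 0.417 -0.44 ]
front [ 0.3888 -0.4486]
front [ 0.3947 -0.3126]
handle [ 0.3535 -0.3758]
handle [ 0.3563 -0.3077]
```

View pics/c9.png

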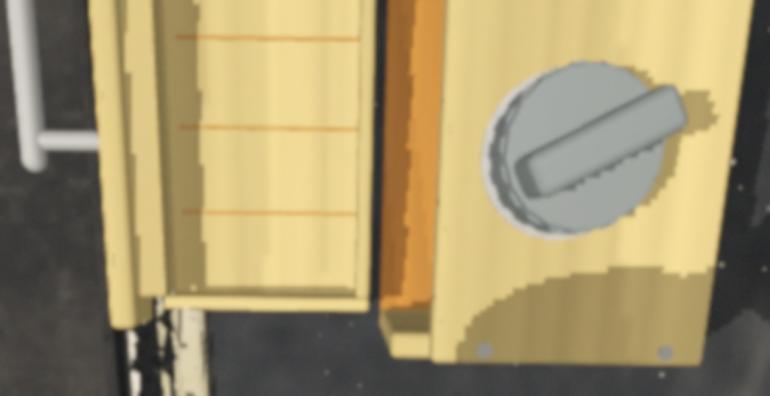

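apply_moves(motion=[[40,-1.2,0.5,-0.6,0],[40,-2.39,1,-1.1,0],[40,-2.39,2.8,-1.1,0],[40,-2.39,4.5,-1.1,0],[40,-2.39,5.7,-1.1,0],[40,-2.39,6.4,-1.1,0],[40,-2.39,6.4,-1.1,0]])

```text
t: 7.6
tcp_pos: [0.4651, -0.3958, 0.0252]
tool_rot: [-0.5, 0.502, -0.498, 0.501]
force: [0.2, -0.9, -1.2]
finger_gap: 0.677
```

Run:
```python
from h import *
need((.465,-.402,.01)); snap("scene","s4"); crop("pics/s4.png",310,210,470,350,4,"pics/c9.png")
```

```text
t 7.6 tcp [ 0.4651 -0.3958  0.0252] units [ 0.21  0.51 -0.  ] force [ 0.2 -0.9 -1.2] gap 57.8
```

View pics/c9.png

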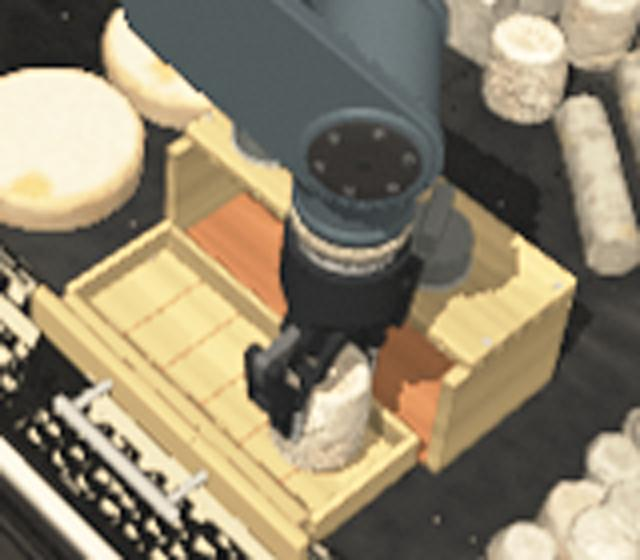

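apply_moves(motion=[[40,0.2,0.25,0,0],[40,0.2,0.48,0,0],[40,0.2,0.48,0,0]])

```text
t: 8.02
tcp_pos: [0.466, -0.4048, 0.0125]
tool_rot: [-0.5, 0.5, -0.5, 0.5]
force: [-0.9, -0.3, -2.2]
finger_gap: 0.673
```

apply_moves(motion=[[74,0,0,0,0],[74,0,0,0,0],[74,0,0,0,0],[74,0,-1,0,0],[74,0,-2.5,0,0],[74,0,-4.5,0,0],[74,0,-6.5,0,0],[74,0,-6.5,0,0]])

```text
t: 9.02
tcp_pos: [0.4694, -0.4084, 0.2148]
tool_rot: [0.501, -0.495, 0.505, -0.5]
force: [0.1, 0.1, -0.1]
finger_gap: 0.868
```

Run:
```python
from h import *
need((.514,.145,-.006)); snap("scene","s5"); crop("pics/s5.png",310,210,470,350,4,"pics/c9.png")
```

```text
t 9.03 tcp [ 0.4694 -0.4084  0.2148] units [-18.53   7.16   1.42] force [ 0.1  0.1 -0.1] gap 74.1
```

View pics/c9.png

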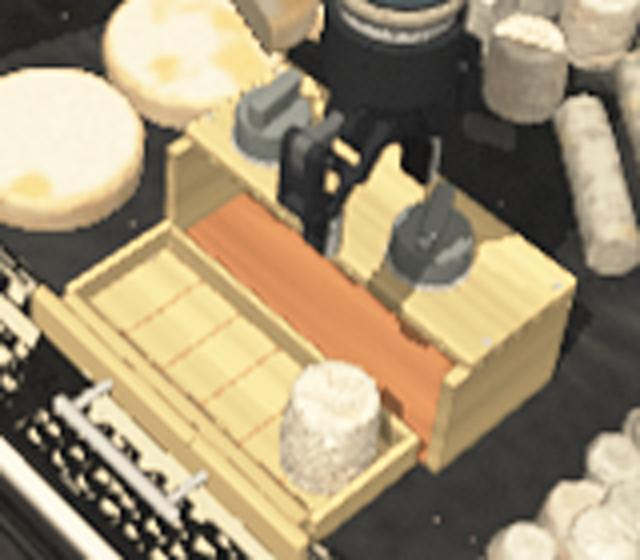

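apply_moves(motion=[[85,-2,0,0,0],[85,-4,0,0.5,0],[85,-6,0,1,0],[85,-8,0,1.4,0],[85,-10,0,1.5,0],[85,-12,0,1.5,0],[85,-14,0,1.5,0],[85,-16,1,1.5,0],[85,-17.8,2.2,1.5,0],[85,-18.4,3,1.5,0],[85,-18.4,3,1.5,0]])

```text
t: 10.45
tcp_pos: [0.5077, 0.1484, 0.1144]
tool_rot: [0.503, -0.501, 0.497, -0.499]
force: [0.4, -0.1, -0.3]
finger_gap: 0.99
```

Run:
```python
from h import *
need((.514,.146,-.006)); snap("wrist","w5")
im=cv2.imread("pics/w5.png"); roi=im[0:380,240:430].copy()
g=cv2.cvtColor(roi,cv2.COLOR_BGR2GRAY); m=(g>95).astype(np.uint8)
m=cv2.morphologyEx(m,cv2.MORPH_OPEN,np.ones((3,3)));m=cv2.morphologyEx(m,cv2.MORPH_CLOSE,np.ones((9,9)))
n,l,st,ce=cv2.connectedComponentsWithStats(m)
for i in range(1,n):
    if st[i,4]>800: print(st[i],ce[i]+[240,0],onz("wrist",ce[i][0]+240,ce[i][1],.042))
```

```text
t 10.45 tcp [0.5077 0.1484 0.1144] units [0.08 4.01 0.24] force [ 0.4 -0.1 -0.3] gap 84.5
[  36    6   92  103 7450] [322.1815  57.0658] [0.507  0.2455 0.042 ]
[  54  157   82   92 5949] [334.2306 202.0301] [0.5164 0.1417 0.042 ]
[ 44 335  80  19 958] [324.3152 343.6983] [0.509  0.0131 0.042 ]
```

View pics/w5.png

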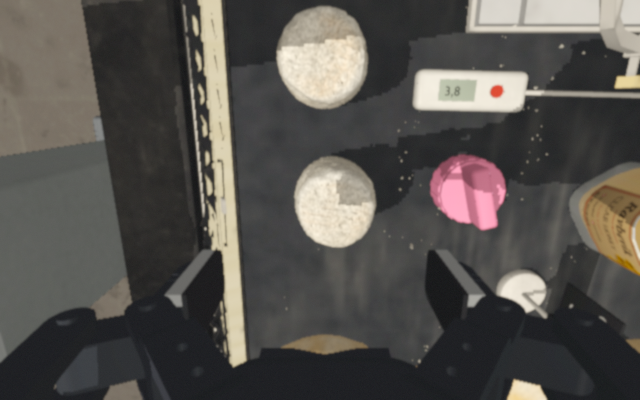

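apply_moves(motion=[[85,0.15,0.8,0.25,0],[85,0.15,2.2,0.25,0],[85,0.15,3.4,0.25,0],[85,0.15,4,0.25,0],[85,0.15,4,0.25,0]])

```text
t: 11.12
tcp_pos: [0.5186, 0.1411, -0.0028]
tool_rot: [-0.5, 0.501, -0.5, 0.499]
force: [-0.1, -0.4, 0.7]
finger_gap: 0.999
```

apply_moves(motion=[[40,0,0,0,0],[40,0,0,0,0],[40,0,0,0,0],[40,0,0,0,0]])

```text
t: 11.62
tcp_pos: [0.5177, 0.1421, -0.0004]
tool_rot: [0.501, -0.5, 0.5, -0.5]
force: [-3.4, -2.7, 7.6]
finger_gap: 0.68
```

apply_moves(motion=[[40,0,-0.8,0,0],[40,0,-2.5,0,0],[40,1,-4.2,0,0],[40,2.8,-5.5,-0.5,0],[40,4.8,-5.8,-1,0],[40,6.8,-5.8,-1.5,0],[40,8.8,-5.8,-1.7,0],[40,10.8,-5.8,-1.7,0],[40,12.8,-5.8,-1.7,0],[40,14.5,-5.8,-1.7,0],[40,15.5,-5.3,-1.7,0],[40,15.55,-5,-1.7,0]])

```text
t: 13.12
tcp_pos: [0.4676, -0.3267, 0.1479]
tool_rot: [0.499, -0.5, 0.502, -0.499]
force: [0.6, 1.2, -2.0]
finger_gap: 0.676
```

Run:
```python
from h import *
need((.467,-.325,.016)); snap("scene","s6"); crop("pics/s6.png",310,190,470,350,4,"pics/c9.png")
```

```text
t 13.12 tcp [ 0.4676 -0.3267  0.1479] units [-0.06  4.4  -0.03] force [ 0.6  1.2 -2. ] gap 57.8
```

View pics/c9.png

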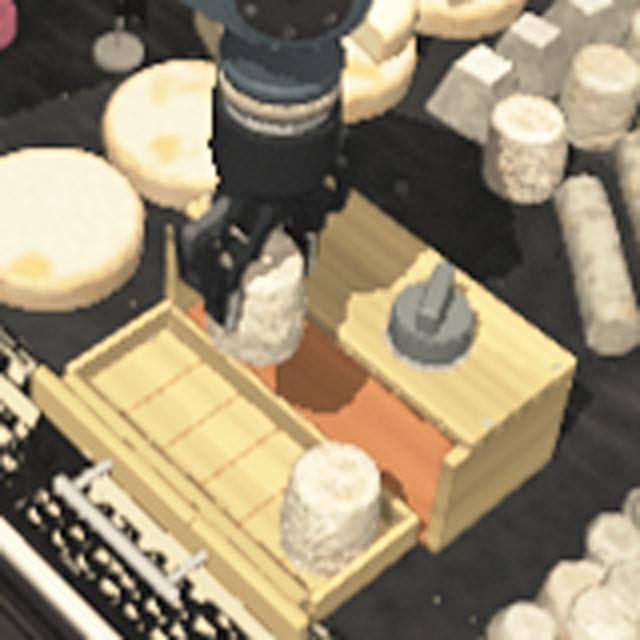

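apply_moves(motion=[[40,0,1.2,0,0],[40,0,2.6,0,0],[40,0,3.7,0,0],[40,0,4.2,0,0],[40,0,4.4,0,0],[40,0,4.4,0,0]])

```text
t: 13.92
tcp_pos: [0.4683, -0.3241, 0.0165]
tool_rot: [0.5, -0.499, 0.5, -0.5]
force: [0.3, -0.5, -2.0]
finger_gap: 0.677
```

apply_moves(motion=[[74,0,0,0,0],[74,0,0,0,0],[74,0,0,0,0],[74,0,-1,0,0],[74,0,-2.5,0,0],[74,0,-4.5,0,0],[74,0,-6.5,0,0],[74,0,-6.5,0,0]])

```text
t: 14.92
tcp_pos: [0.4717, -0.3272, 0.2171]
tool_rot: [0.5, -0.494, 0.505, -0.5]
force: [-0.3, -0.0, -0.6]
finger_gap: 0.863
```

Run:
```python
from h import *
need((.507,.245,.1)); snap("scene","s7"); crop("pics/s7.png",310,190,470,350,4,"pics/c9.png")
```

```text
t 14.93 tcp [ 0.4717 -0.3272  0.2171] units [-19.11   3.71   1.13] force [-0.3 -0.  -0.6] gap 73.7
```

View pics/c9.png

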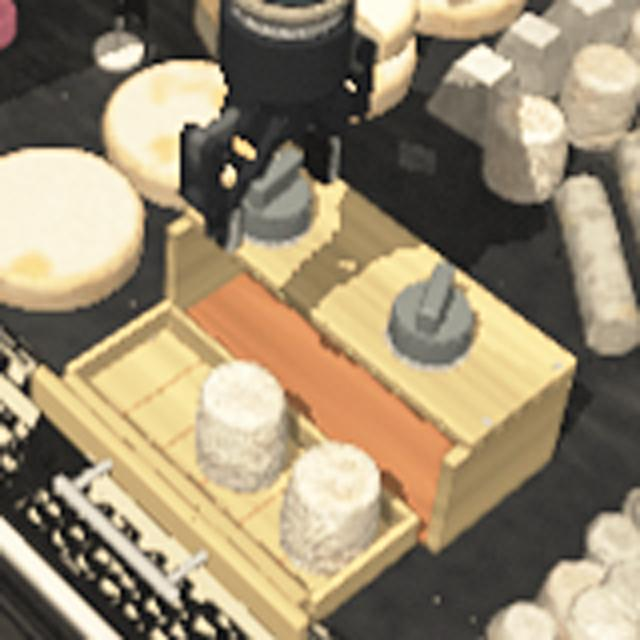

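apply_moves(motion=[[85,-2,0,0,0],[85,-4,0,0.3,0],[85,-6,0,0.6,0],[85,-8,0,1,0],[85,-10,0,1.1,0],[85,-12,0,1.1,0],[85,-14,0,1.1,0],[85,-16,0.5,1.1,0],[85,-17.8,2,1.1,0],[85,-19,3.3,1.1,0],[85,-19,3.5,1.1,0]])

```text
t: 16.35
tcp_pos: [0.4968, 0.2479, 0.1009]
tool_rot: [0.504, -0.501, 0.497, -0.498]
force: [-1.0, -0.7, 0.8]
finger_gap: 0.995
```

Run:
```python
from h import *
need((.506,.245,-.006)); snap("wrist","w6")
im=cv2.imread("pics/w6.png"); roi=im[0:300,240:430].copy()
g=cv2.cvtColor(roi,cv2.COLOR_BGR2GRAY); m=(g>95).astype(np.uint8)
m=cv2.morphologyEx(m,cv2.MORPH_OPEN,np.ones((3,3)));m=cv2.morphologyEx(m,cv2.MORPH_CLOSE,np.ones((9,9)))
n,l,st,ce=cv2.connectedComponentsWithStats(m)
for i in range(1,n):
    if st[i,4]>800: print(st[i],ce[i]+[240,0],onz("wrist",ce[i][0]+240,ce[i][1],.042))
```

```text
t 16.35 tcp [0.4968 0.2479 0.1009] units [0.09 3.56 0.34] force [-1.  -0.7  0.8] gap 84.9
[   14     0   176   124 18475] [348.9324  54.6012] [0.5127 0.3443 0.042 ]
[  53  157   88  100 6950] [336.7427 207.1515] [0.5061 0.2408 0.042 ]
[  0 158  10 142 851] [243.0576 246.1281] [0.4358 0.2097 0.042 ]
```

View pics/w6.png

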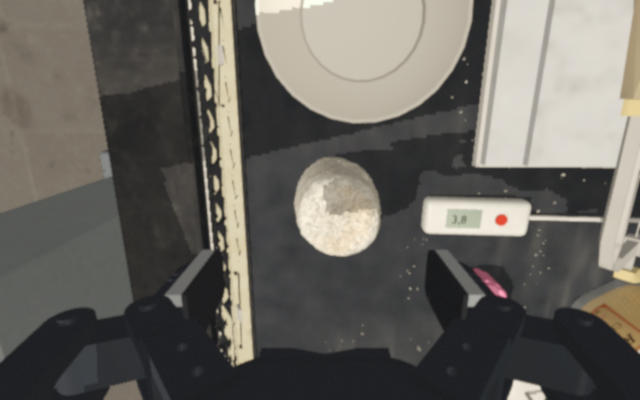

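apply_moves(motion=[[85,0.1,0.8,0.25,0],[85,0.1,2.2,0.25,0],[85,0.1,3.2,0.25,0],[85,0.1,3.55,0.25,0],[85,0.1,3.55,0.25,0]])

```text
t: 17.02
tcp_pos: [0.5087, 0.2423, -0.0006]
tool_rot: [0.5, -0.5, 0.5, -0.5]
force: [-0.1, 0.3, -0.1]
finger_gap: 0.995
```

apply_moves(motion=[[40,0,0,0,0],[40,0,0,0,0],[40,0,0,0,0],[40,0,0,0,0]])

```text
t: 17.52
tcp_pos: [0.5081, 0.243, 0.0011]
tool_rot: [-0.5, 0.5, -0.5, 0.5]
force: [-1.3, -1.2, 7.0]
finger_gap: 0.673
```

apply_moves(motion=[[40,0,-0.8,0,0],[40,0,-2.5,0,0],[40,1,-4.2,0,0],[40,2.8,-5.5,-0.3,0],[40,4.8,-5.8,-0.6,0],[40,6.8,-5.8,-1,0],[40,8.8,-5.8,-1.25,0],[40,10.8,-5.8,-1.25,0],[40,12.8,-5.8,-1.25,0],[40,14.7,-5.8,-1.25,0],[40,16.2,-5.3,-1.25,0],[40,16.3,-5,-1.25,0]])

```text
t: 19.02
tcp_pos: [0.4712, -0.2497, 0.1495]
tool_rot: [0.499, -0.5, 0.502, -0.499]
force: [0.1, 0.8, -2.4]
finger_gap: 0.674
```

Run:
```python
from h import *
need((.470,-.247,.016)); snap("scene","s8"); crop("pics/s8.png",310,190,470,350,4,"pics/c9.png")
```

```text
t 19.02 tcp [ 0.4712 -0.2497  0.1495] units [-0.1   4.45 -0.05] force [ 0.1  0.8 -2.4] gap 57.5
```

View pics/c9.png

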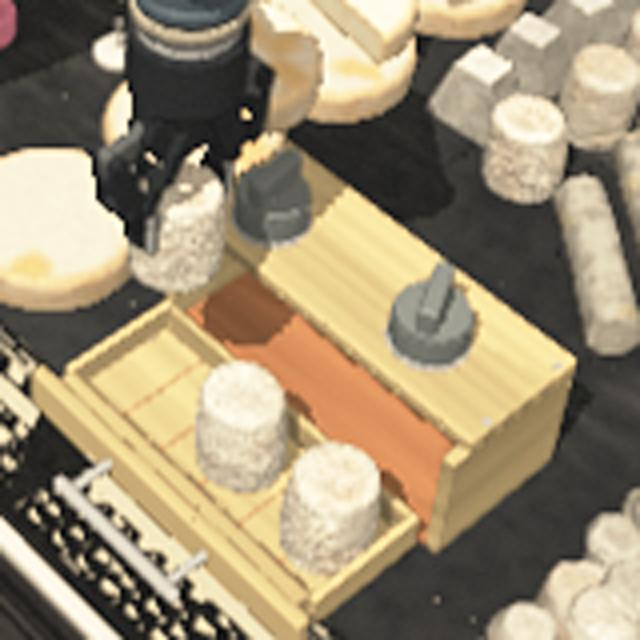

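apply_moves(motion=[[40,0,1.2,0,0],[40,0,2.6,0,0],[40,0,3.7,0,0],[40,0,4.2,0,0],[40,0,4.4,0,0],[40,0,4.4,0,0]])

```text
t: 19.82
tcp_pos: [0.4713, -0.246, 0.0179]
tool_rot: [0.5, -0.499, 0.5, -0.5]
force: [-0.3, 1.1, -2.0]
finger_gap: 0.668
```

apply_moves(motion=[[74,0,0,0,0],[74,0,0,0,0],[74,0,0,0,0],[74,0,-1,0,0],[74,0,-2.5,0,0],[74,0,-4.5,0,0],[74,0,-6.5,0,0],[74,0,-6.5,0,0]])

```text
t: 20.82
tcp_pos: [0.475, -0.249, 0.2185]
tool_rot: [0.499, -0.494, 0.506, -0.501]
force: [0.3, 0.2, -0.2]
finger_gap: 0.868
```

Run:
```python
from h import *
need((.30,-.32,.2)); snap("scene","s9"); crop("pics/s9.png",310,190,470,350,4,"pics/c9.png")
```

```text
t 20.82 tcp [ 0.475  -0.249   0.2185] units [ 2.36  0.56 -5.84] force [ 0.3  0.2 -0.2] gap 74.1
```

View pics/c9.png

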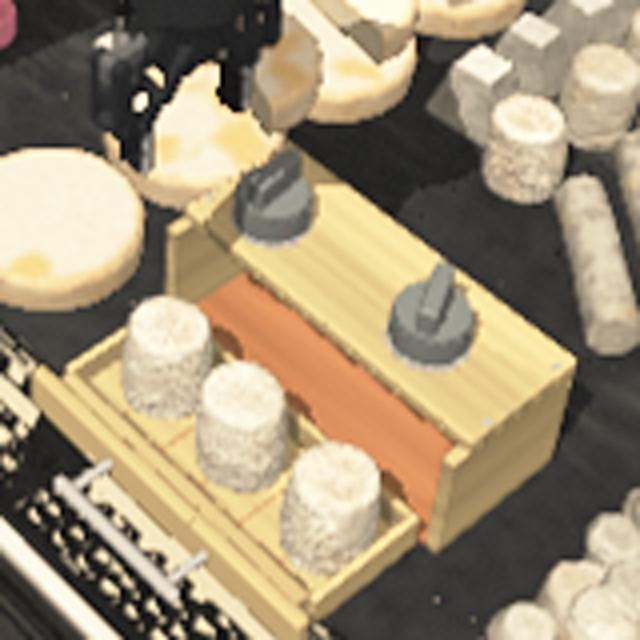

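apply_moves(motion=[[0,0.8,0,-1.8,0],[0,1.6,0,-3.6,0],[0,2.5,0,-5.3,0],[0,2.5,0.5,-5.5,0],[0,2.5,2.2,-5.5,0],[0,2.5,4,-5.5,0],[0,2.5,5.5,-5.5,0],[0,2.5,6.8,-5.5,0],[0,2.5,7.0,-5.5,0],[0,2.5,7.0,-5.5,0]])

```text
t: 22.12
tcp_pos: [0.3057, -0.3207, 0.002]
tool_rot: [-0.5, 0.5, -0.5, 0.5]
force: [0.4, -0.1, -0.2]
finger_gap: -0.003
```

Run:
```python
from h import *
need((.31,-.325,-.015)); snap("scene","s10"); crop("pics/s10.png",290,230,450,390,4,"pics/c9.png");snap("wrist","w10"); snap("side","d10"); crop("pics/d10.png",320,110,420,210,5,"pics/c10.png")
for z in (0,.012,.025,.04): print((proj("scene",(.31,-.325,z))-[290,230])*4,(proj("side",(.31,-.325,z))-[320,110])*5)
```

```text
t 22.12 tcp [ 0.3057 -0.3207  0.002 ] units [0.14 0.57 0.14] force [ 0.4 -0.1 -0.2] gap -0.2
[148.4227 443.7798] [380.9477 431.9048]
[148.4335 433.2654] [382.1658 416.9333]
[148.4452 421.7267] [383.4922 400.6313]
[148.4591 408.2174] [385.0314 381.7134]
```

View pics/c9.png

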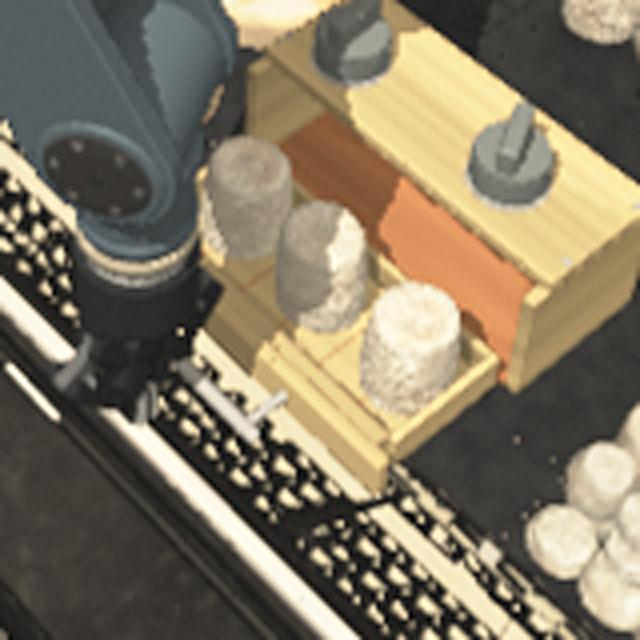

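View pics/c10.png

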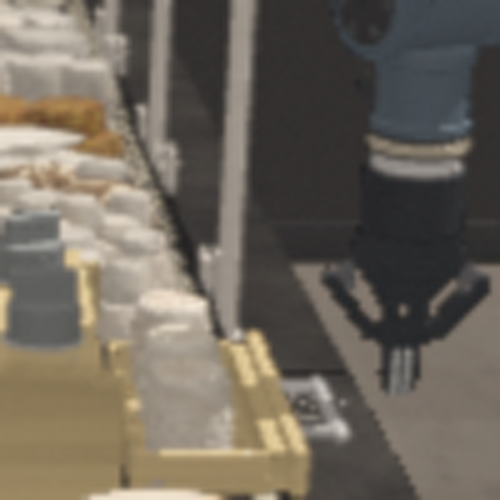

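View pics/w10.png

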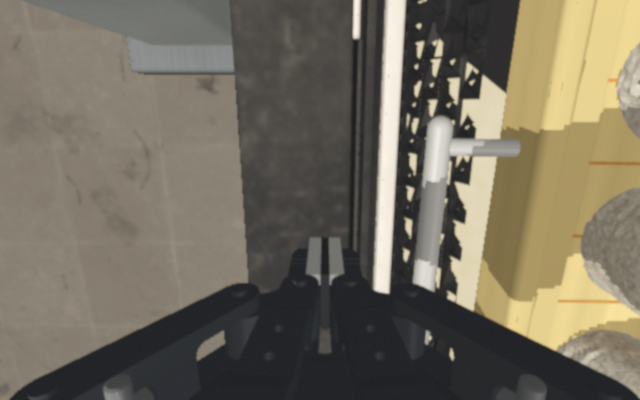

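Run:
```python
from h import *
for u,v in((440,122),(424,280),(433,200)): print(onz("wrist",u,v,.024))
for n,ps in dict(wrist=((519,40),(487,290))).items():
  for p in ps: print(onz(n,*p,.042))
```

```text
[ 0.358  -0.2625  0.024 ]
[ 0.3571 -0.3417  0.024 ]
[ 0.358 -0.299  0.024]
[ 0.3789 -0.2315  0.042 ]
[ 0.3805 -0.3367  0.042 ]
```

apply_moves(motion=[[0,0,0.4,0,0],[0,0,0.7,0.3,0],[0,0,0.7,0.7,0],[0,0,0.7,1.1,0],[0,0,0.7,1.5,0],[0,0,0.7,1.9,0],[0,0,0.7,2.3,0],[0,0,0.7,2.7,0],[0,0,0.7,3,0],[0,0,0.7,3,0]], squeeze=60)

```text
t: 23.52
tcp_pos: [0.3968, -0.3211, -0.0187]
tool_rot: [-0.5, 0.499, -0.5, 0.5]
force: [-1.4, 0.1, 0.4]
finger_gap: 0.0
```

Run:
```python
from h import *
need((.445,-.321,-.018)); snap("scene","s11"); crop("pics/s11.png",290,230,450,390,4,"pics/c9.png")
```

```text
t 23.52 tcp [ 0.3968 -0.3211 -0.0187] units [-0.   -0.02  1.61] force [-1.4  0.1  0.4] gap 0.0
```

View pics/c9.png

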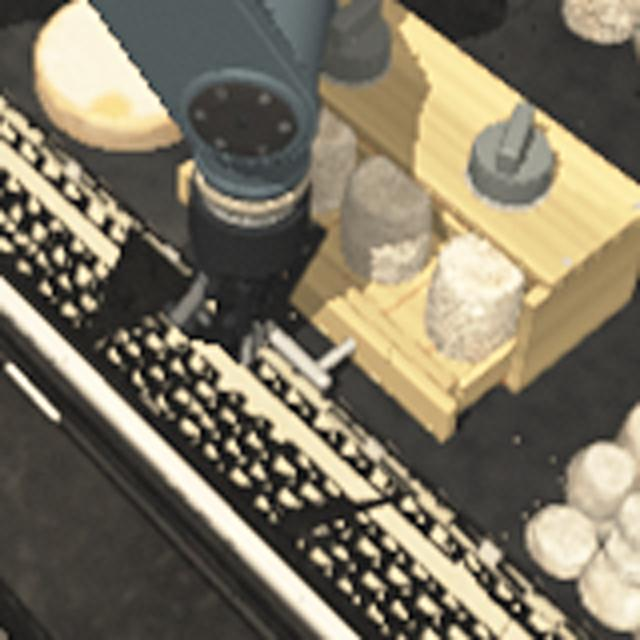

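apply_moves(motion=[[0,0,0,0.4,0],[0,0,0,0.8,0],[0,0,0,1.1,0],[0,0,0,1.4,0],[0,0,0,1.6,0],[0,0,0,1.6,0]])

```text
t: 24.32
tcp_pos: [0.4442, -0.3212, -0.0188]
tool_rot: [0.5, -0.5, 0.5, -0.5]
force: [-1.0, -1.3, 0.1]
finger_gap: -0.0
```

apply_moves(motion=[[0,0,0,0.1,0],[0,0,0,0.2,0],[0,0,0,0.3,0],[0,0,0,0.3,0]])

```text
t: 24.82
tcp_pos: [0.4532, -0.3214, -0.0186]
tool_rot: [0.5, -0.5, 0.501, -0.5]
force: [0.7, 0.2, -0.0]
finger_gap: -0.0
```

apply_moves(motion=[[0,0,0,0.1,0],[0,0,0,0.2,0],[0,0,0,0.25,0],[0,0,0,0.25,0]])

```text
t: 25.32
tcp_pos: [0.4541, -0.3208, -0.0189]
tool_rot: [0.503, -0.503, 0.496, -0.499]
force: [-19.6, -8.1, 6.6]
finger_gap: -0.002
```

Run:
```python
from h import *
need((.445,-.321,-.018)); snap("scene","s12"); crop("pics/s12.png",290,210,450,370,4,"pics/c9.png"); snap("wrist","w12")
```

```text
t 25.32 tcp [ 0.4541 -0.3208 -0.0189] units [ 0.01 -0.03 -0.3 ] force [-19.6  -8.1   6.6] gap -0.1
```

View pics/c9.png

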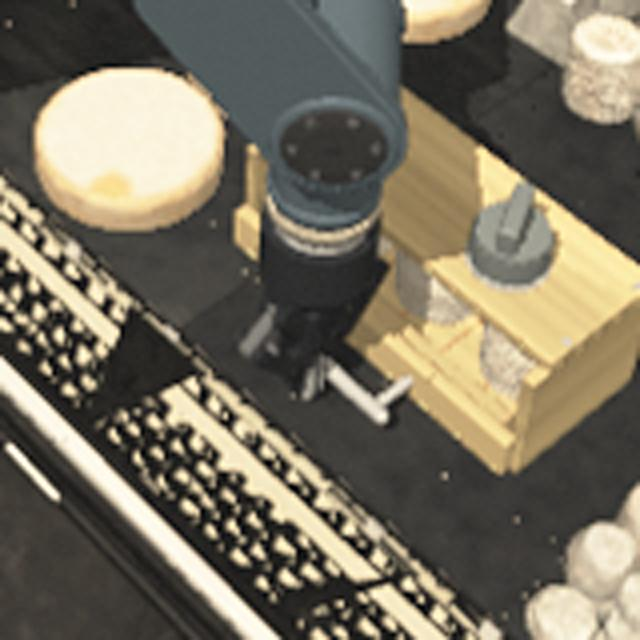

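View pics/w12.png

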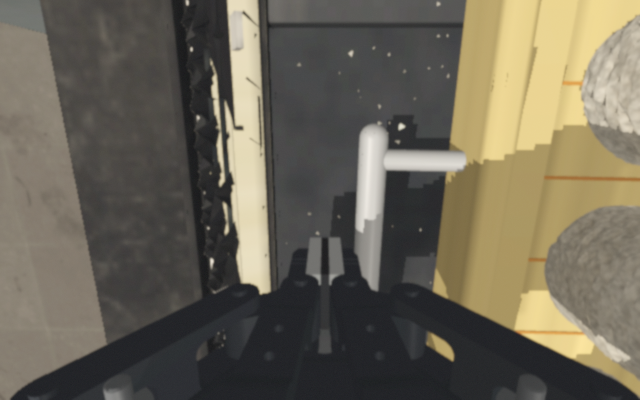

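apply_moves(motion=[[0,0,0,-0.6,0],[0,0,-1,-1,0],[0,0,-3,-1,0],[0,0,-5,-1,0],[0,0,-7,-1,0],[0,0,-8.5,-1,0],[0,0,-9,-1,0],[0,0,-9,-1,0]])

```text
t: 26.42
tcp_pos: [0.4306, -0.3209, 0.2515]
tool_rot: [0.5, -0.499, 0.5, -0.5]
force: [0.8, -0.1, -1.5]
finger_gap: 0.001
```

Run:
```python
from h import *
need((.58,-.45,.3)); snap("scene","s13"); crop("pics/s13.png",290,210,450,370,4,"pics/c9.png"); snap("wrist","w13")
```

```text
t 26.43 tcp [ 0.4306 -0.3209  0.2515] units [ 4.31 -1.61  4.98] force [ 0.8 -0.1 -1.5] gap 0.1
```

View pics/c9.png

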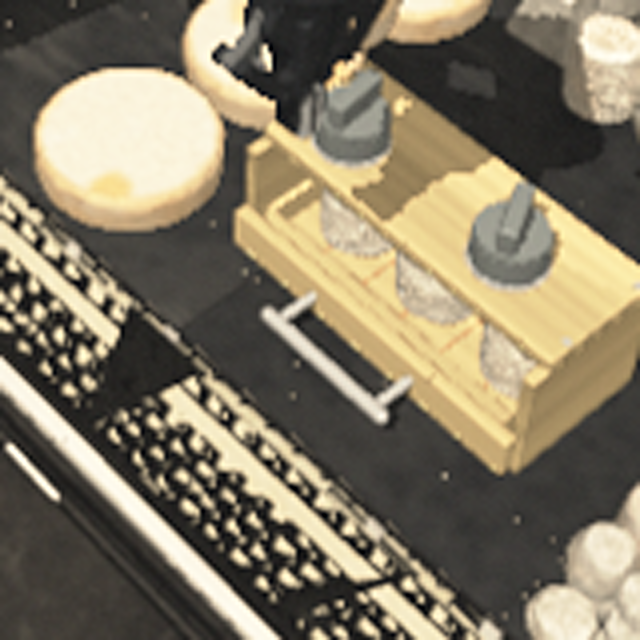

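View pics/w13.png

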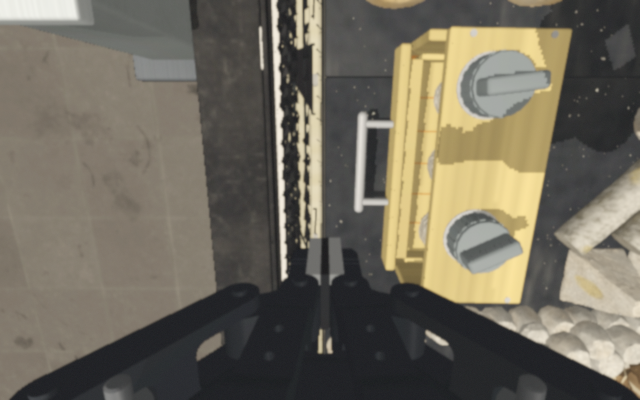

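Run:
```python
from h import *
crop("pics/w13.png",420,20,580,310,2.05,"pics/c14.png")
for u,v in((360,117),(359,208)): print("handle",onz("wrist",u,v,.024)[:2])
for u,v in((449,28),(425,300),(570,29),(528,303)): print("roof",onz("wrist",u,v,.107)[:2])
```

```text
handle [ 0.4699 -0.2667]
handle [ 0.4717 -0.3766]
roof [ 0.5358 -0.1895]
roof [ 0.5359 -0.4533]
roof [ 0.6397 -0.1903]
roof [ 0.6459 -0.4568]
```

View pics/c14.png

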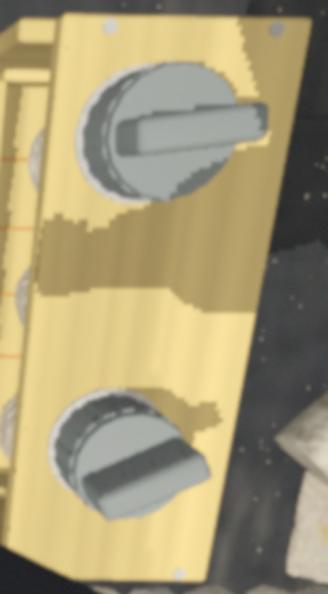

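apply_moves(motion=[[85,1.4,-0.5,1.4,0],[85,2.8,-1,2.8,0],[85,4,-1,4,0],[85,4.6,-1,4.8,0],[85,4.6,-1,4.8,0],[85,4.6,-1,4.8,0]])

```text
t: 27.28
tcp_pos: [0.5731, -0.4577, 0.2787]
tool_rot: [-0.5, 0.502, -0.498, 0.5]
force: [-0.3, 0.5, -1.0]
finger_gap: 0.994
```

Run:
```python
from h import *
need((.58,-.45,.3)); im=snap("wrist","w14"); crop("pics/w14.png",240,0,440,240,3,"pics/c14.png")
print(repr(manip.get_calibration("wrist")["extrinsics"]))
```

```text
t 27.27 tcp [ 0.5731 -0.4577  0.2787] units [-0.26 -0.71  0.23] force [-0.3  0.5 -1. ] gap 84.9
array([[ 1.    , -0.0009,  0.0016,  0.5732],
       [ 0.0005,  0.9647,  0.2634, -0.391 ],
       [-0.0018, -0.2634,  0.9647,  0.4566],
       [ 0.    ,  0.    ,  0.    ,  1.    ]])
```

View pics/c14.png

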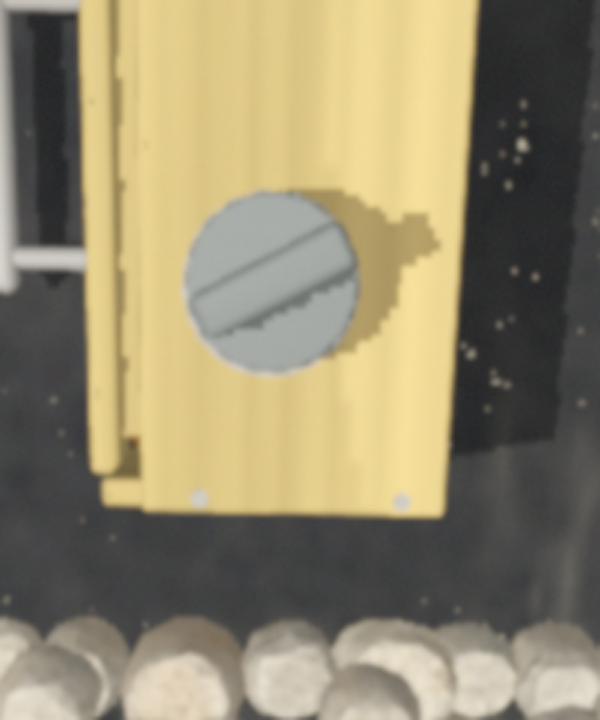

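Run:
```python
from h import *
c=lambda u,v:onz("wrist",240+u/3,v/3,.157)
a,b=c(201,316),c(346,246); print(a,b,(a+b)/2,np.linalg.norm(a-b),np.degrees(np.arctan2(*(b-a)[[1,0]])))
for p,q in(((190,296),(335,225)),((212,337),(357,268))): a,b=c(*p),c(*q);print(np.degrees(np.arctan2(*(b-a)[[1,0]])))
print(onz("wrist",240+271/3,283/3,.131))
```

```text
[ 0.5577 -0.3915  0.157 ] [ 0.5985 -0.3726  0.157 ] [ 0.5781 -0.3821  0.157 ] 0.04492003492261897 24.86776008350636
25.036857365617827
24.70068831669902
[ 0.5779 -0.3818  0.131 ]
```

Run:
```python
from h import *
print(manip.sense()["q"]); need((.578,-.382,.2))
```

```text
[-0.8258  0.6245  1.0183 -0.      1.5026 -0.8259]
t 27.32 tcp [ 0.5731 -0.4577  0.2796] units [-2.52  2.66  0.17] force [0.2 0.1 1. ] gap 85.2
```

apply_moves(motion=[[60,-0.8,0.6,0,0.95],[60,-1.6,1.2,0.1,1.9],[60,-2.5,1.8,0.17,2.85],[60,-2.5,2.3,0.17,3.8],[60,-2.5,2.6,0.17,4.75],[60,-2.5,2.6,0.17,5.7],[60,-2.5,2.6,0.17,6.5],[60,-2.5,2.6,0.17,6.5],[60,-2.5,2.6,0.17,6.5]])

```text
t: 28.45
tcp_pos: [0.5789, -0.3836, 0.2036]
tool_rot: [0.154, -0.69, 0.69, -0.154]
force: [-0.3, -0.3, 0.2]
finger_gap: 0.7
```

```bash
cat >> h.py <<'E'
def yaw():
    M=R.from_quat(manip.sense()["tool_rot"]).as_matrix(); print("jaw yaw deg",np.degrees(np.arctan2(M[1,2],M[0,2])).round(1),"down",M[:,1].round(3))
E
python3 - <<'E'
from h import *
yaw(); need((.578,-.382,.107)); snap("wrist","w15"); snap("scene","s15"); crop("pics/s15.png",340,190,460,310,5,"pics/c15.png")
E
```

```text
jaw yaw deg -64.9 down [-0. -0. -1.]
t 28.45 tcp [ 0.5789 -0.3836  0.2036] units [ 0.    3.22 -0.06] force [-0.3 -0.3  0.2] gap 59.8
```

View pics/w15.png

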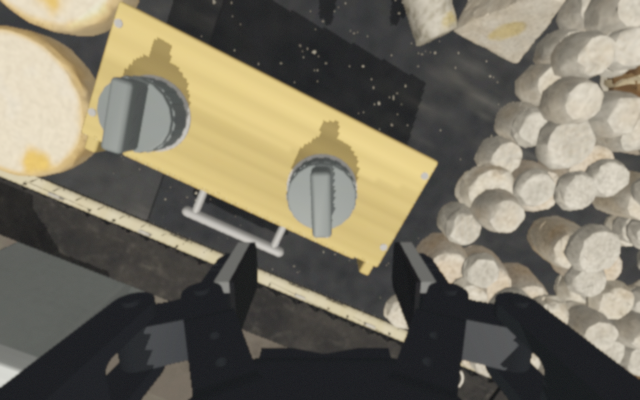

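View pics/c15.png

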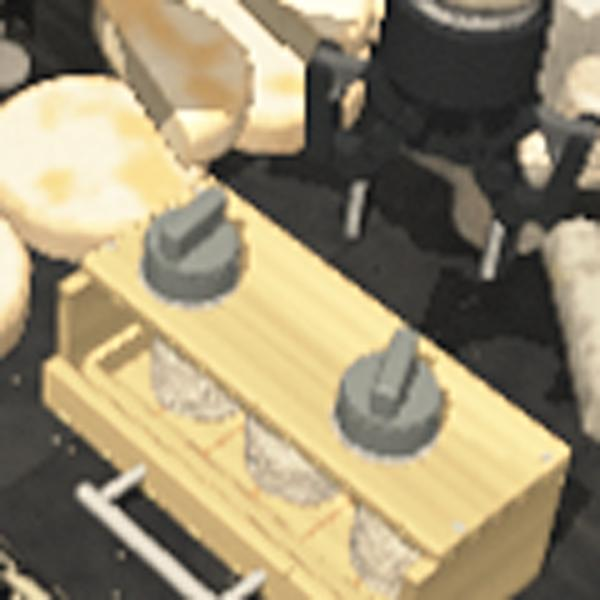

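apply_moves(motion=[[50,0,1,-0.05,0],[50,0,2.2,-0.05,0],[50,0,3,-0.05,0],[50,0,3.2,-0.05,0],[50,0,3.2,-0.05,0]])

```text
t: 29.18
tcp_pos: [0.5789, -0.3828, 0.1074]
tool_rot: [0.153, -0.69, 0.69, -0.153]
force: [-1.1, 0.5, -0.4]
finger_gap: 0.59
```

Run:
```python
from h import *
yaw(); need((.578,-.382,.107)); snap("wrist","w16"); snap("side","s16"); crop("pics/s16.png",280,100,380,200,6,"pics/c15.png")
```

```text
jaw yaw deg -65.0 down [ 0. -0. -1.]
t 29.18 tcp [ 0.5789 -0.3828  0.1074] units [ 0.02  0.01 -0.04] force [-1.1  0.5 -0.4] gap 50.4
```

View pics/w16.png

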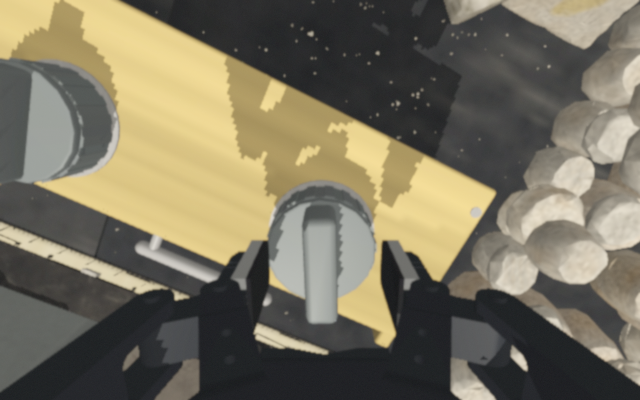

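View pics/c15.png

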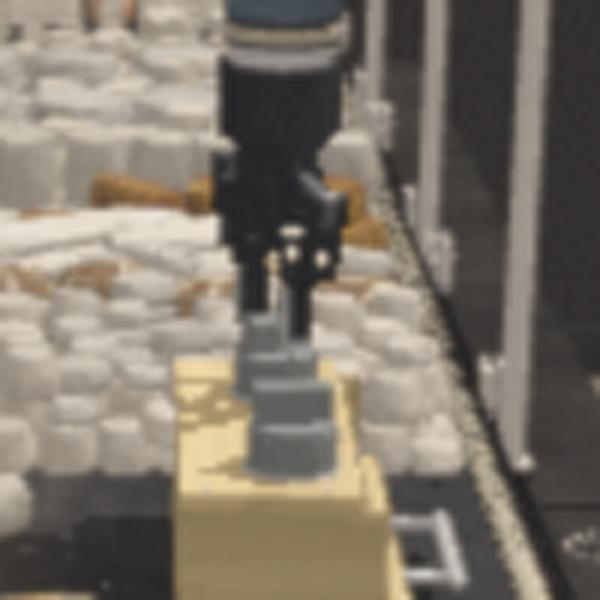

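apply_moves(motion=[[8,0,0,-0.05,0],[8,0,0,-0.05,0],[8,0,0,-0.05,0],[8,0,0,-0.05,0],[8,0,0,-0.05,0],[8,0,0,-0.05,0]], squeeze=110)

```text
t: 30.02
tcp_pos: [0.5783, -0.3812, 0.1085]
tool_rot: [0.153, -0.69, 0.69, -0.154]
force: [-1.1, 1.8, 5.9]
finger_gap: 0.137
```

Run:
```python
from h import *
yaw(); need((.578,-.382,.107)); print(manip.sense()["ft_torque"])
```

```text
jaw yaw deg -64.9 down [ 0.    -0.001 -1.   ]
t 30.02 tcp [ 0.5783 -0.3812  0.1085] units [0.02 0.05 0.02] force [-1.1  1.8  5.9] gap 11.7
[0.3236 0.2507 0.3812]
```

apply_moves(motion=[[8,0,0,0,-1],[8,0,0,0,-2],[8,0,0,0,-3],[8,0,0,0,-4],[8,0,0,0,-4]])

```text
t: 30.65
tcp_pos: [0.5791, -0.3819, 0.1094]
tool_rot: [0.38, -0.595, 0.597, -0.381]
force: [-1.6, 1.2, 8.0]
finger_gap: 0.134
```

Run:
```python
from h import *
yaw(); need((.578,-.382,.107)); print(manip.sense()["ft_torque"],manip.sense()["q"]); snap("wrist","w17"); snap("scene","s17"); crop("pics/s17.png",340,190,460,310,5,"pics/c15.png")
```

```text
jaw yaw deg -25.0 down [ 0.003 -0.002 -1.   ]
t 30.65 tcp [ 0.5791 -0.3819  0.1094] units [ 0.02  0.08 -0.03] force [-1.6  1.2  8. ] gap 11.5
[0.2749 0.1867 0.0135] [-0.7439  0.7159  1.3241  0.0003  1.0984 -0.3084]
```

View pics/w17.png

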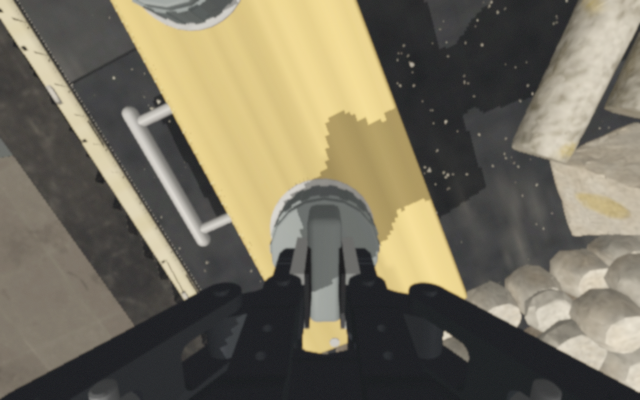

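View pics/c15.png

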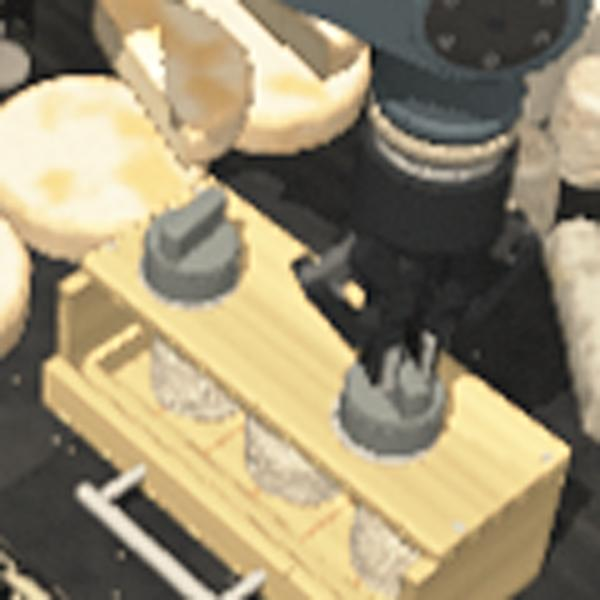

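apply_moves(motion=[[8,0,0,0,-1],[8,0,0,0,-2],[8,0,0,0,-3],[8,0,0,0,-4],[8,0,0,0,-5],[8,0,0,0,-6],[8,0,0,0,-7],[8,0,0,0,-8],[8,0,0,0,-8.5],[8,0,0,0,-8.5]])

```text
t: 32.0
tcp_pos: [0.5786, -0.3816, 0.1093]
tool_rot: [0.683, -0.182, 0.184, -0.683]
force: [-2.1, 2.1, 8.4]
finger_gap: 0.129
```

Run:
```python
from h import *
yaw(); need((.578,-.382,.107)); print(manip.sense()["ft_torque"],manip.sense()["q"]); snap("wrist","w18")
```

```text
jaw yaw deg 60.0 down [ 0.001 -0.001 -1.   ]
t 32.0 tcp [ 0.5786 -0.3816  0.1093] units [-0.01  0.08 -0.02] force [-2.1  2.1  8.4] gap 11.0
[0.334  0.3749 0.0424] [-0.7439  0.7157  1.3245  0.0001  1.0994 -1.7914]
```

View pics/w18.png

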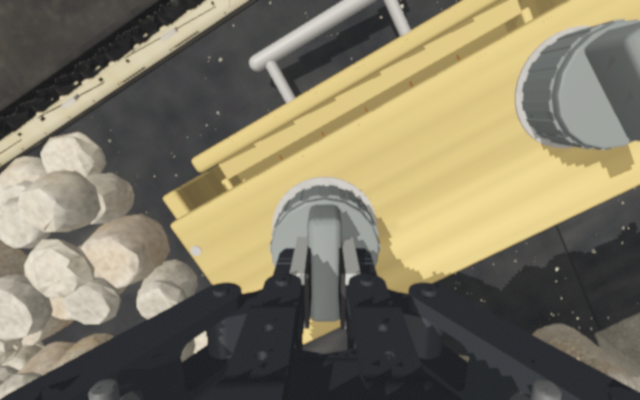

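Cap has turned 125° with the jaws still aligned on its bar. Lifting gently.

apply_moves(motion=[[8,0,-0.3,0,0],[8,0,-0.8,0,0],[8,0,-1.5,0,0],[8,0,-2.5,0,0],[8,0,-3,0,0],[8,0,-3,0,0]])

```text
t: 32.8
tcp_pos: [0.5788, -0.3819, 0.1988]
tool_rot: [0.684, -0.182, 0.184, -0.682]
force: [-0.7, 1.0, -1.9]
finger_gap: 0.131
```

Run:
```python
from h import *
yaw(); need((.5,.35,.25)); snap("scene","s19"); crop("pics/s19.png",340,190,460,310,5,"pics/c15.png")
```

```text
jaw yaw deg 60.0 down [ 0.002 -0.002 -1.   ]
t 32.8 tcp [ 0.5788 -0.3819  0.1988] units [-14.47  -1.77  19.81] force [-0.7  1.  -1.9] gap 11.2
```

View pics/s19.png

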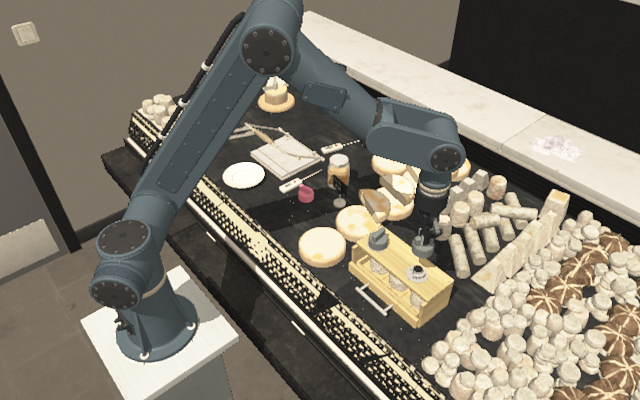

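Run:
```python
from h import *
print(onz("scene",244,176,.018)); need((.51,.0,.24)); need((.51,.24,.24)); need((.51,.30,.24))
```

```text
[0.5166 0.3687 0.018 ]
t 32.85 tcp [ 0.5781 -0.3812  0.1974] units [-8.32 -1.42  9.87] force [-0.3  0.5 -0. ] gap 10.9
t 32.85 tcp [ 0.5781 -0.3812  0.1974] units [-12.32  -1.43  16.8 ] force [-0.3  0.5 -0. ] gap 10.9
t 32.85 tcp [ 0.5781 -0.3812  0.1974] units [-13.32  -1.43  18.53] force [-0.3  0.5 -0. ] gap 10.9
```

apply_moves(motion=[[8,-0.3,-1.2,0.4,0],[8,-1.5,-1.4,2,0.6],[8,-2.7,-1.4,3.6,1.2],[8,-3.9,-1.4,5.2,1.8],[8,-5.1,-1.4,6.9,2.4],[8,-6.3,-1.4,8.6,3],[8,-7.5,-1.4,10.2,3.6],[8,-8.7,-1.4,11.9,4.2],[8,-9.9,-1.4,13.5,4.8],[8,-11.1,-1.4,15.2,5.4],[8,-12.3,-1.4,16.8,6],[8,-12.3,-1.4,16.8,6]])

```text
t: 34.35
tcp_pos: [0.5084, 0.2435, 0.2377]
tool_rot: [0.502, -0.499, 0.498, -0.501]
force: [0.3, -0.8, 0.0]
finger_gap: 0.132
```

Run:
```python
from h import *
yaw(); need((.51,.24,.24)); snap("wrist","w20"); snap("side","d20"); snap("scene","s20")
```

```text
jaw yaw deg 0.4 down [-0.003  0.    -1.   ]
t 34.35 tcp [0.5084 0.2435 0.2377] units [ 0.12 -0.08  0.05] force [ 0.3 -0.8  0. ] gap 11.3
```

View pics/w20.png

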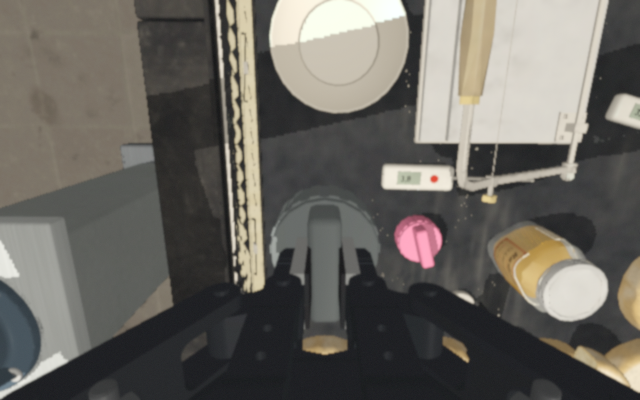

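View pics/d20.png

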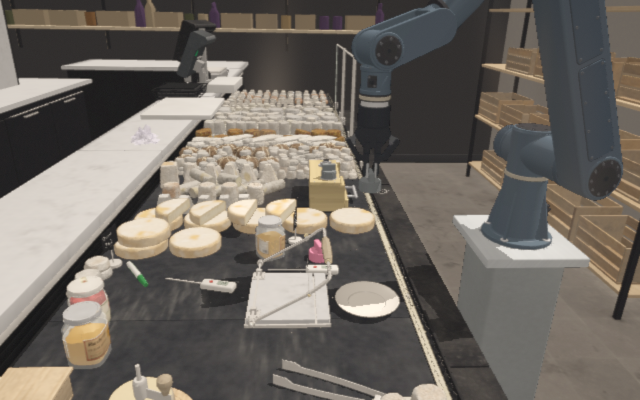

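```bash
python3 - <<'E'
from h import *
print(onz("wrist",339.5,41,.006),onz("wrist",299.5,41,.006),onz("wrist",339.5,113,.018),onz("wrist",270,41,.018),onz("wrist",409,41,.018))
c=onz("side",367,300.5,.018);print(c)
E
python3 - <<'E'
from h import *
crop("pics/w20.png",250,0,450,130,4,"pics/c20.png")
E
```

```text
[0.5259 0.373  0.006 ] [0.4815 0.3729 0.006 ] [0.5264 0.2958 0.018 ] [0.4506 0.371  0.018 ] [0.6002 0.3711 0.018 ]
[0.5219 0.3921 0.018 ]
```

View pics/c20.png

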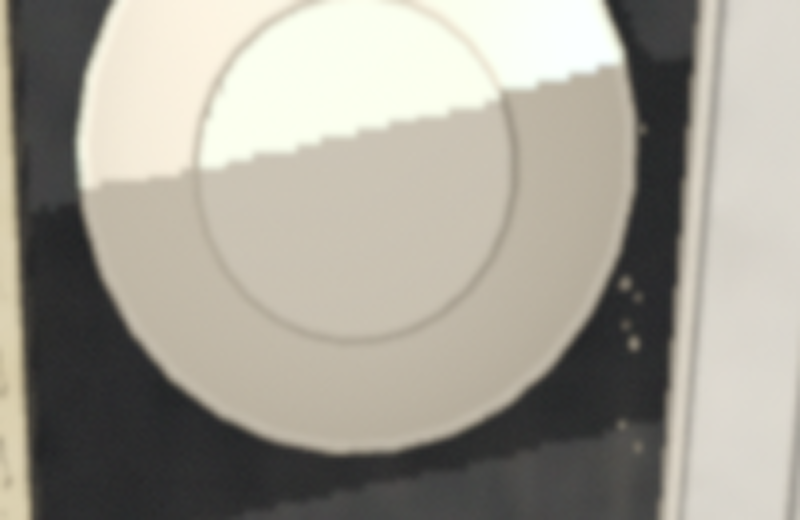

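apply_moves(motion=[[8,-1.8,0,0.3,0],[8,-3.6,0,0.6,0],[8,-5.1,0,0.6,0],[8,-5.2,1,0.6,0],[8,-5.2,2.8,0.6,0],[8,-5.2,4.5,0.6,0],[8,-5.2,5.8,0.6,0],[8,-5.2,6.7,0.6,0],[8,-5.2,6.7,0.6,0]])

```text
t: 35.62
tcp_pos: [0.5275, 0.3925, 0.0353]
tool_rot: [0.502, -0.501, 0.5, -0.497]
force: [0.3, -0.5, 0.3]
finger_gap: 0.134
```

Run:
```python
from h import *
yaw(); need((.5257,.4005,.010)); snap("wrist","w21"); snap("side","d21"); crop("pics/d21.png",300,200,440,340,5,"pics/c21.png")
```

```text
jaw yaw deg -0.2 down [-0.006 -0.003 -1.   ]
t 35.62 tcp [0.5275 0.3925 0.0353] units [-0.27  0.84 -0.05] force [ 0.3 -0.5  0.3] gap 11.4
```

View pics/c21.png

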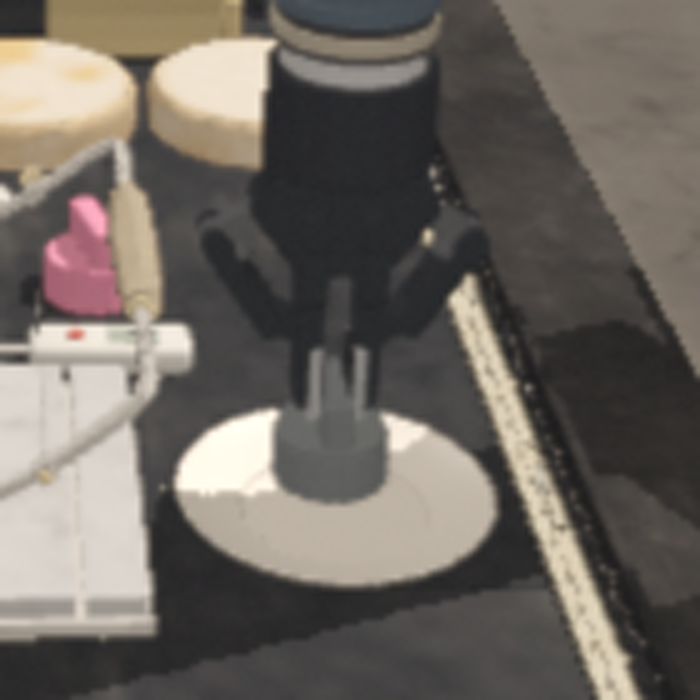

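View pics/w21.png

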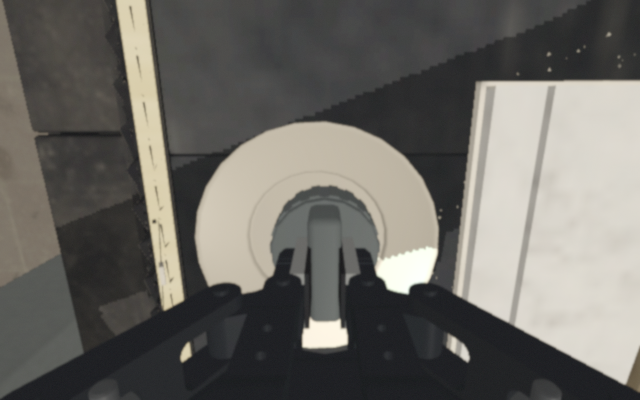

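Run:
```python
from h import *
for u,v,z in((318,121,.018),(316,171,.006),(195,230,.018),(439,230,.018),(248,235,.006),(385,235,.006)): print(onz("wrist",u,v,z))
```

```text
[0.526  0.4523 0.018 ]
[0.5243 0.4211 0.006 ]
[0.4493 0.3864 0.018 ]
[0.6006 0.3861 0.018 ]
[0.479  0.3783 0.006 ]
[0.5696 0.3781 0.006 ]
```

apply_moves(motion=[[8,-0.2,0.2,-0.04,0],[8,-0.42,0.4,-0.08,0],[8,-0.42,0.65,-0.08,0],[8,-0.42,0.82,-0.08,0],[8,-0.42,0.82,-0.08,0]])

```text
t: 36.35
tcp_pos: [0.5256, 0.4081, 0.0129]
tool_rot: [0.501, -0.5, 0.5, -0.5]
force: [-0.6, -0.2, 0.2]
finger_gap: 0.133
```

Run:
```python
from h import *
yaw(); need((.525,.406,.008))
```

```text
jaw yaw deg 0.0 down [-0.001 -0.001 -1.   ]
t 36.35 tcp [0.5256 0.4081 0.0129] units [ 0.07  0.16 -0.02] force [-0.6 -0.2  0.2] gap 11.4
```

apply_moves(motion=[[8,0.06,0.08,0,0],[8,0.06,0.1,0,0],[32,0.06,0.1,0,0],[32,0.06,0.1,0,0],[32,0.06,0.1,0,0],[32,0.06,-0.8,0,0],[32,0.06,-2.4,0,0],[32,0.06,-4.4,0,0],[32,1.5,-6,0,0],[32,3,-6.5,0,0],[32,3,-6.5,0,0]], squeeze=60)

```text
t: 37.72
tcp_pos: [0.5272, 0.3161, 0.2111]
tool_rot: [0.498, -0.5, 0.502, -0.5]
force: [-0.2, 0.0, -0.5]
finger_gap: 0.373
```

Run:
```python
from h import *
yaw(); need((.525,.406,.008)); snap("wrist","w22")
crop("pics/w22.png",220,0,460,220,3,"pics/c22.png")
```

```text
jaw yaw deg -0.2 down [ 0.003  0.001 -1.   ]
t 37.73 tcp [0.5272 0.3161 0.2111] units [-2.99  6.77 -0.11] force [-0.2  0.  -0.5] gap 31.8
```

View pics/c22.png

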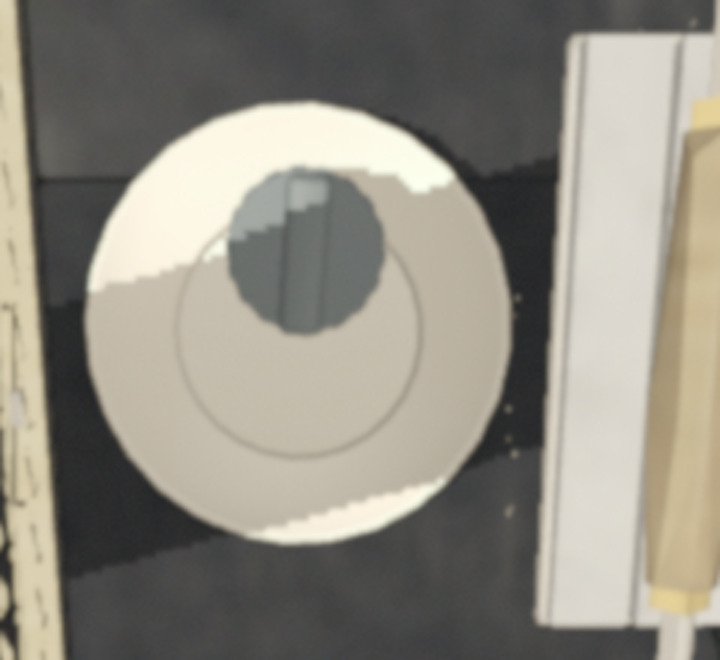

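Run:
```python
from h import *
f=lambda u,v,z:onz("wrist",220+u/3,v/3,z)
print("dish",f(298,323,.018),f(299,337,.006),f(298,102,.018),f(298,545,.018)); print("cap",f(307,252,.032))
need((.565,-.45,.28));
```

```text
dish [0.5215 0.3809 0.018 ] [0.5217 0.3758 0.006 ] [0.522  0.4518 0.018 ] [0.521  0.3012 0.018 ]
cap [0.5248 0.4037 0.032 ]
t 37.77 tcp [0.5266 0.3174 0.2098] units [25.58 -2.36  1.34] force [-0.4  0.5  0.1] gap 32.3
```

apply_moves(motion=[[60,1.5,-1,0,0],[60,3.5,-2,0,0],[60,5.5,-2.3,0,0],[60,7.5,-2.3,0,0],[60,9.5,-2.3,0.2,0],[60,11.5,-2.3,0.4,0],[60,13.5,-2.3,0.7,0],[60,15.5,-2.3,1,0],[60,17.5,-2.3,1.4,0],[60,19.4,-2.3,1.4,0],[60,21,-2.3,1.4,0],[60,21.2,-2.3,1.4,0]])

```text
t: 39.28
tcp_pos: [0.5684, -0.3203, 0.2756]
tool_rot: [-0.499, 0.501, -0.5, 0.499]
force: [-0.1, 0.1, -0.4]
finger_gap: 0.704
```

Run:
```python
from h import *
yaw(); need((.57,-.32,.28)); im=snap("wrist","w24"); crop("pics/w24.png",240,0,440,240,3,"pics/c24.png")
```

```text
jaw yaw deg -0.2 down [-0.001  0.001 -1.   ]
t 39.27 tcp [ 0.5684 -0.3203  0.2756] units [-0.01 -0.15  0.05] force [-0.1  0.1 -0.4] gap 60.1
```

View pics/c24.png

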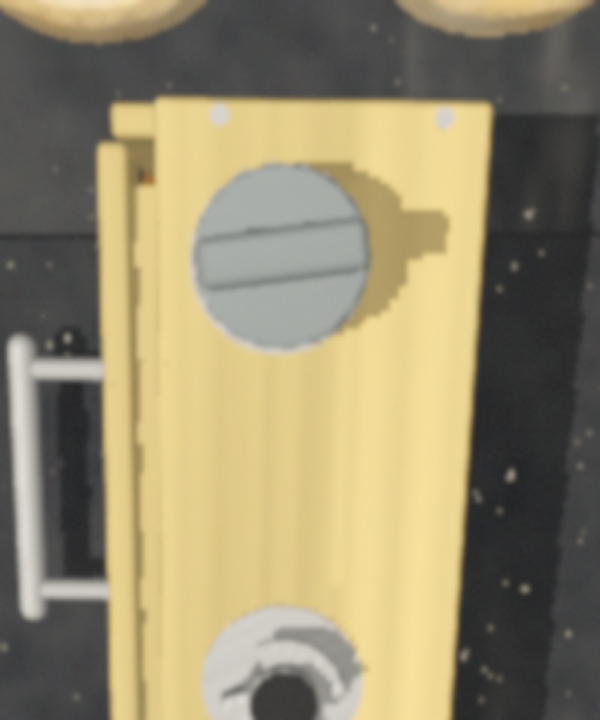

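Run:
```python
from h import *
c=lambda u,v:onz("wrist",240+u/3,v/3,.157)
a,b=c(203,264),c(363,244); print(a,b,(a+b)/2,np.linalg.norm(a-b))
for p,q in(((200,240),(360,219)),((207,290),(366,268))): a,b=c(*p),c(*q);print(np.degrees(np.arctan2(*(b-a)[[1,0]])))
print(onz("wrist",240+280/3,257/3,.131)); need((.574,-.243,.2)); print(manip.sense()["q"])
```

```text
[ 0.5542 -0.2391  0.157 ] [ 0.5983 -0.2339  0.157 ] [ 0.5763 -0.2365  0.157 ] 0.044462148802781105
6.986375310282894
7.459857232568282
[ 0.5761 -0.236   0.131 ]
t 39.33 tcp [ 0.5684 -0.319   0.2758] units [-2.53  2.53  0.19] force [-0.6  0.  -0.4] gap 59.9
[-0.6828  0.4959  1.2648  0.0003  1.3829 -0.681 ]
```

apply_moves(motion=[[60,-0.8,0.6,0.1,0.95],[60,-1.6,1.2,0.2,1.9],[60,-2.75,1.8,0.26,2.85],[60,-2.75,2.3,0.26,3.8],[60,-2.75,2.4,0.26,4.75],[60,-2.75,2.4,0.26,5.7],[60,-2.75,2.4,0.26,6.65],[60,-2.75,2.4,0.26,7.6],[60,-2.75,2.4,0.26,8.26],[50,-2.75,2.4,0.26,8.26],[50,-2.75,2.4,0.26,8.26]])

```text
t: 40.7
tcp_pos: [0.5761, -0.2338, 0.2054]
tool_rot: [-0.047, 0.706, -0.705, 0.047]
force: [0.8, -0.4, 1.1]
finger_gap: 0.582
```

Run:
```python
from h import *
yaw(); need((.5763,-.2365,.107)); snap("wrist","w25")
```

```text
jaw yaw deg -82.4 down [-0.     0.001 -1.   ]
t 40.7 tcp [ 0.5761 -0.2338  0.2054] units [0.   3.28 0.09] force [ 0.8 -0.4  1.1] gap 49.7
```

View pics/w25.png

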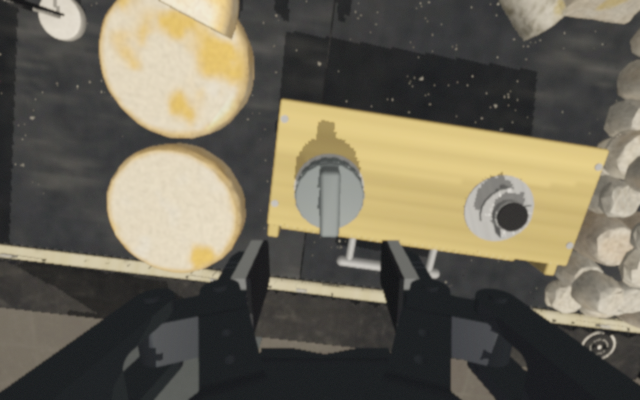

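apply_moves(motion=[[50,0,1,0.08,0],[50,0,2.2,0.08,0],[50,0,3,0.08,0],[50,0,3.27,0.08,0],[50,0,3.27,0.08,0],[8,0,3.27,0.08,0],[8,0,3.27,0.08,0],[8,0,3.27,0.08,0],[8,0,3.27,0.08,0],[8,0,3.27,0.08,0],[8,0,3.27,0.08,0]], squeeze=110)

```text
t: 42.12
tcp_pos: [0.5769, -0.2373, 0.1091]
tool_rot: [0.045, -0.706, 0.706, -0.046]
force: [-0.7, 2.6, 5.3]
finger_gap: 0.134
```

Run:
```python
from h import *
yaw(); need((.5763,-.2365,.107)); print(manip.sense()["ft_torque"]); snap("wrist","w26")
```

```text
jaw yaw deg -82.6 down [ 0.002 -0.    -1.   ]
t 42.12 tcp [ 0.5769 -0.2373  0.1091] units [ 0.02  0.07 -0.03] force [-0.7  2.6  5.3] gap 11.4
[ 0.3586  0.1217 -0.1644]
```

View pics/w26.png

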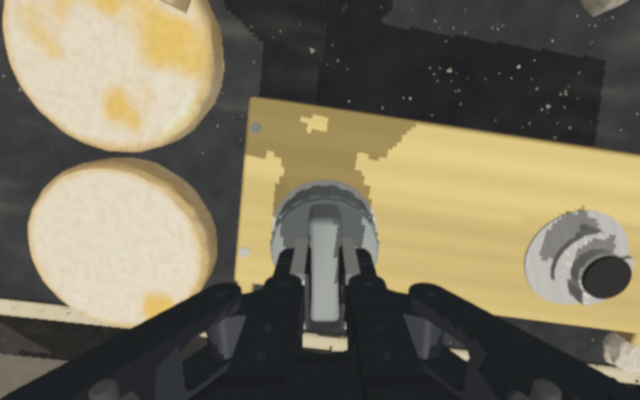

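apply_moves(motion=[[8,0,0,0,-1],[8,0,0,0,-2],[8,0,0,0,-3],[8,0,0,0,-4],[8,0,0,0,-5],[8,0,0,0,-6],[8,0,0,0,-6]])

```text
t: 43.05
tcp_pos: [0.5777, -0.2381, 0.11]
tool_rot: [0.392, -0.587, 0.589, -0.393]
force: [-1.0, 2.1, 8.3]
finger_gap: 0.13
```

apply_moves(motion=[[8,0,0,0,-1],[8,0,0,0,-2],[8,0,0,0,-3],[8,0,0,0,-4],[8,0,0,0,-5],[8,0,0,0,-6],[8,0,0,0,-6.5],[8,0,0,0,-6.5]])

```text
t: 44.05
tcp_pos: [0.5772, -0.2375, 0.11]
tool_rot: [-0.647, 0.284, -0.286, 0.647]
force: [-0.3, 3.4, 9.8]
finger_gap: 0.132
```

Run:
```python
from h import *
yaw(); need((.5763,-.2365,.107)); print(manip.sense()["ft_torque"]); snap("wrist","w27")
```

```text
jaw yaw deg 42.4 down [ 0.003 -0.001 -1.   ]
t 44.05 tcp [ 0.5772 -0.2375  0.11  ] units [-0.04  0.1  -0.  ] force [-0.3  3.4  9.8] gap 11.3
[ 0.5585  0.2157 -0.0223]
```

View pics/w27.png

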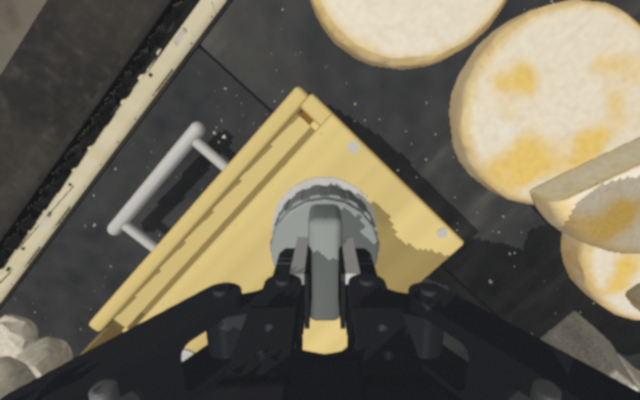

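apply_moves(motion=[[8,0,-0.3,0,0],[8,0,-0.8,0,0],[8,0,-1.5,0,0],[8,0,-2.5,0,0],[8,0,-4,0,0],[8,0,-4.2,0,0],[8,0,-4.2,0,0]])

```text
t: 44.98
tcp_pos: [0.5761, -0.2376, 0.2339]
tool_rot: [0.647, -0.285, 0.286, -0.647]
force: [0.5, 0.4, -2.2]
finger_gap: 0.135
```

Run:
```python
from h import *
yaw(); need((.52,.22,.24)); snap("scene","s28"); crop("pics/s28.png",330,190,470,310,5,"pics/c28.png")
```

```text
jaw yaw deg 42.4 down [ 0.001 -0.    -1.   ]
t 44.98 tcp [ 0.5761 -0.2376  0.2339] units [-12.53  -0.21   8.9 ] force [ 0.5  0.4 -2.2] gap 11.5
```

View pics/c28.png

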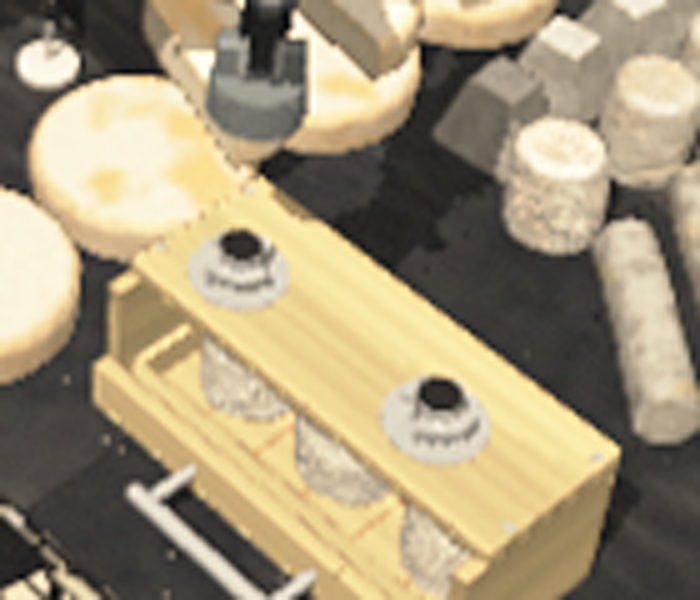

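Both caps are off. I'll carry the second to the dish.

apply_moves(motion=[[8,-1.4,-0.2,1,0.5],[8,-2.8,-0.2,2,1],[8,-4.2,-0.2,3,1.5],[8,-5.6,-0.2,4,2],[8,-7,-0.2,5,2.5],[8,-8.4,-0.2,6,3],[8,-9.8,-0.2,7,3.5],[8,-11.2,-0.2,8,4],[8,-12.5,-0.2,8.9,4.24],[8,-12.5,-0.2,8.9,4.24],[8,-12.5,-0.2,8.9,4.24]])

```text
t: 46.4
tcp_pos: [0.5197, 0.2189, 0.2381]
tool_rot: [0.501, -0.5, 0.499, -0.499]
force: [0.4, 0.3, -1.0]
finger_gap: 0.135
```

Run:
```python
from h import *
yaw(); need((.52,.22,.24)); snap("wrist","w29"); crop("pics/w29.png",220,0,460,220,3,"pics/c29.png")
```

```text
jaw yaw deg 0.0 down [-0.003 -0.001 -1.   ]
t 46.4 tcp [0.5197 0.2189 0.2381] units [-0.04 -0.06  0.01] force [ 0.4  0.3 -1. ] gap 11.5
```

View pics/c29.png

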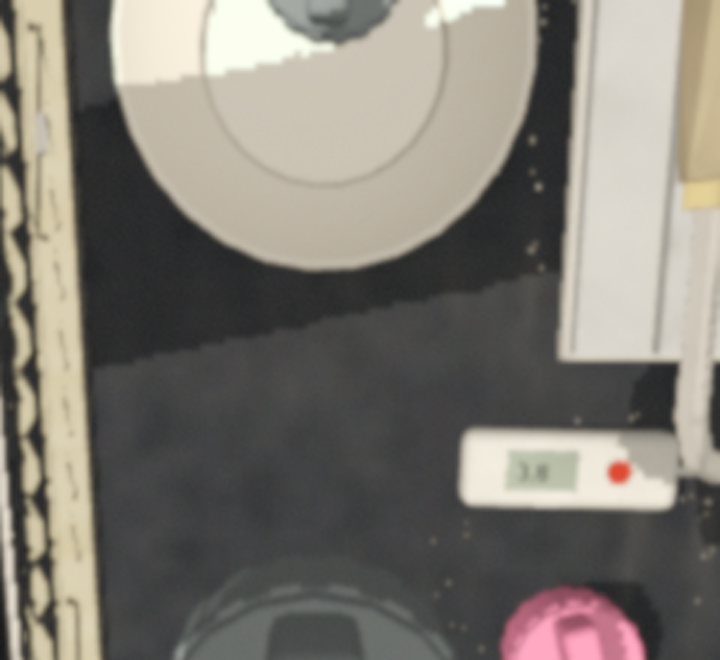

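apply_moves(motion=[[8,-1.4,0.5,0.1,0],[8,-2.7,1.5,0.1,0],[8,-2.7,2.8,0.1,0],[8,-2.7,3.9,0.1,0],[8,-2.7,3.9,0.1,0],[8,-2.7,3.9,0.1,0]])

```text
t: 47.2
tcp_pos: [0.5249, 0.2997, 0.1235]
tool_rot: [0.499, -0.5, 0.501, -0.5]
force: [-0.3, 0.4, -0.4]
finger_gap: 0.131
```

Run:
```python
from h import *
yaw(); need((.523,.348,.01)); snap("wrist","w30")
```

```text
jaw yaw deg -0.1 down [ 0.002  0.    -1.   ]
t 47.2 tcp [0.5249 0.2997 0.1235] units [-1.61  3.78 -0.07] force [-0.3  0.4 -0.4] gap 11.2
```

View pics/w30.png

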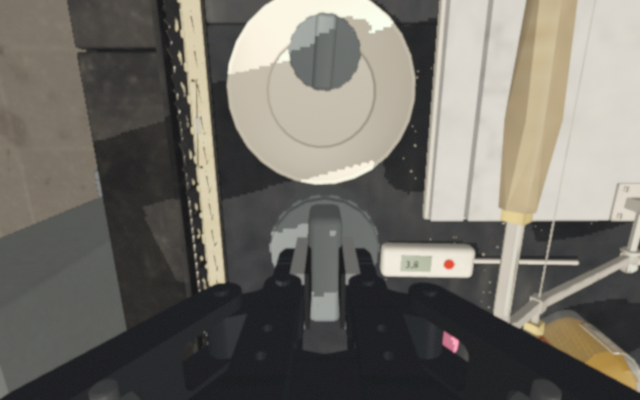

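Run:
```python
from h import *
f=lambda u,v,z:onz("wrist",u,v,z)
print("dish near",f(322,184,.018)," inner near",f(321,147,.006),"L/R",f(228,88,.018),f(414,88,.018)); print("cap near",f(325,91,.02),"cap c",f(325,51,.032),"near top edge",f(325,91,.03))
```

```text
dish near [0.5232 0.3011 0.018 ]  inner near [0.5224 0.3312 0.006 ] L/R [0.4488 0.3794 0.018 ] [0.5966 0.3793 0.018 ]
cap near [0.5258 0.377  0.02  ] cap c [0.5258 0.4047 0.032 ] near top edge [0.5258 0.3767 0.03  ]
```

apply_moves(motion=[[8,-0.8,0.5,-0.06,0],[8,-1.55,1,-0.06,0],[8,-1.55,1.8,-0.06,0],[8,-1.55,2.4,-0.06,0],[8,-1.55,2.4,-0.06,0]])

```text
t: 47.88
tcp_pos: [0.5207, 0.3465, 0.049]
tool_rot: [0.501, -0.5, 0.5, -0.499]
force: [-0.4, 0.3, -1.0]
finger_gap: 0.133
```

Run:
```python
from h import *
yaw(); need((.523,.347,.01)); snap("wrist","w31"); snap("side","d31"); crop("pics/d31.png",300,200,440,340,5,"pics/c31.png")
```

```text
jaw yaw deg 0.0 down [-0.003 -0.001 -1.   ]
t 47.88 tcp [0.5207 0.3465 0.049 ] units [-0.02  1.3   0.08] force [-0.4  0.3 -1. ] gap 11.3
```

View pics/w31.png

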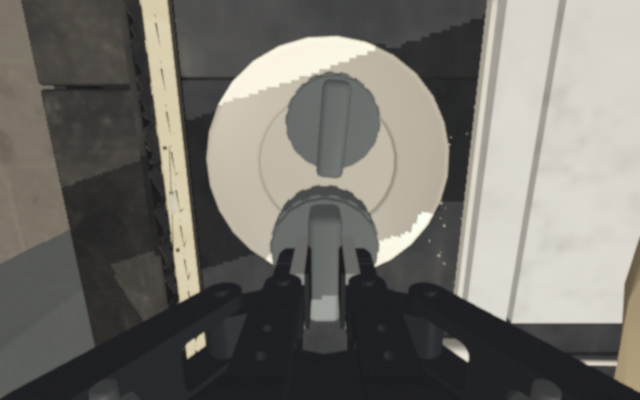

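View pics/c31.png

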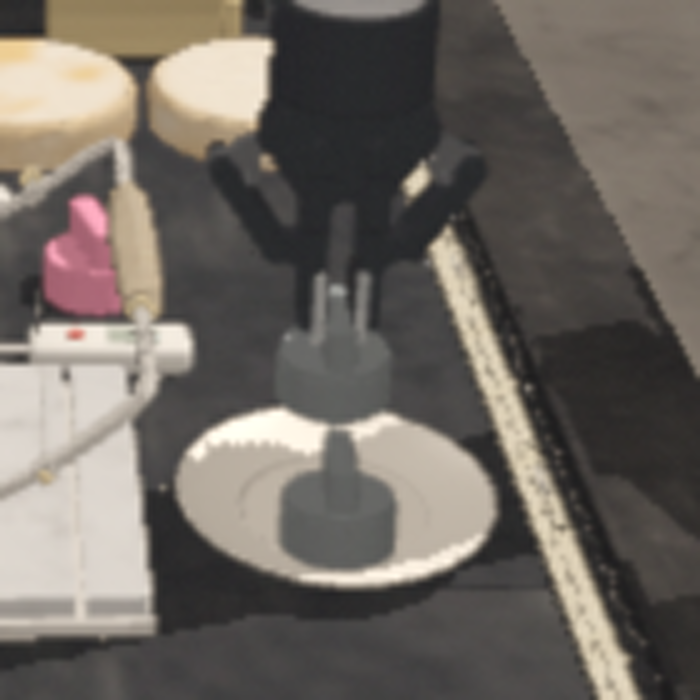

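apply_moves(motion=[[8,0,0.5,0.06,0],[8,0,0.9,0.06,0],[8,0,1.15,0.06,0],[8,0,1.25,0.06,0],[8,0,1.25,0.06,0]])

```text
t: 48.6
tcp_pos: [0.5235, 0.3469, 0.0127]
tool_rot: [0.5, -0.5, 0.5, -0.5]
force: [-0.3, -0.7, -0.9]
finger_gap: 0.127
```

apply_moves(motion=[[32,0,0.03,0,0],[32,0,0.03,0,0],[32,0,0.03,0,0],[32,0,-0.8,0,0],[32,0,-2.4,0,0],[32,0,-4.4,0,0],[32,1.4,-6,0,0],[32,2.6,-7,0,0],[32,2.6,-7,0,0]], squeeze=60)

```text
t: 49.72
tcp_pos: [0.5254, 0.2675, 0.2265]
tool_rot: [0.497, -0.499, 0.502, -0.501]
force: [1.1, 0.8, -0.7]
finger_gap: 0.374
```

Run:
```python
from h import *
yaw(); need((.523,.347,.01)); snap("wrist","w32"); snap("side","d32"); crop("pics/d32.png",300,200,440,340,5,"pics/c32.png"); snap("scene","s32")
```

```text
jaw yaw deg -0.2 down [ 0.006  0.001 -1.   ]
t 49.73 tcp [0.5254 0.2675 0.2265] units [-2.64  7.22 -0.14] force [ 1.1  0.8 -0.7] gap 31.9
```

View pics/w32.png

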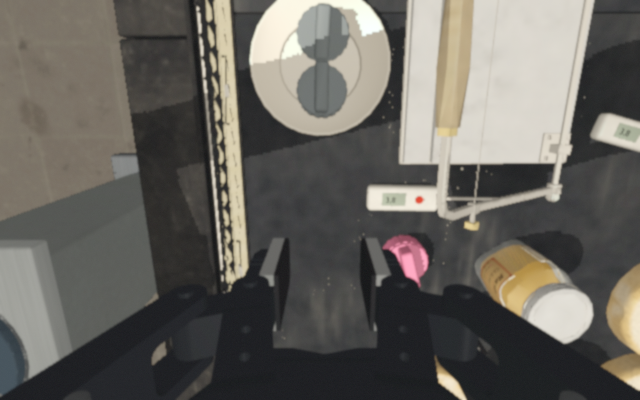

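View pics/c32.png

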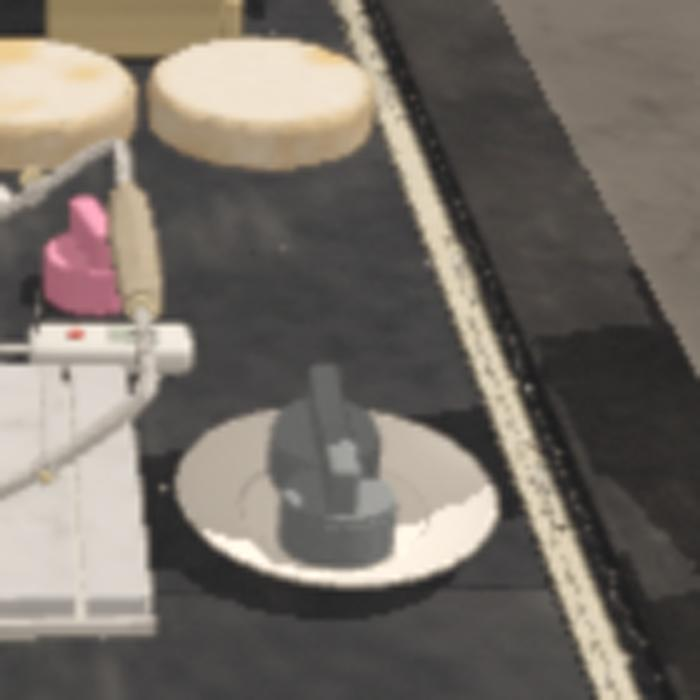

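View pics/s32.png

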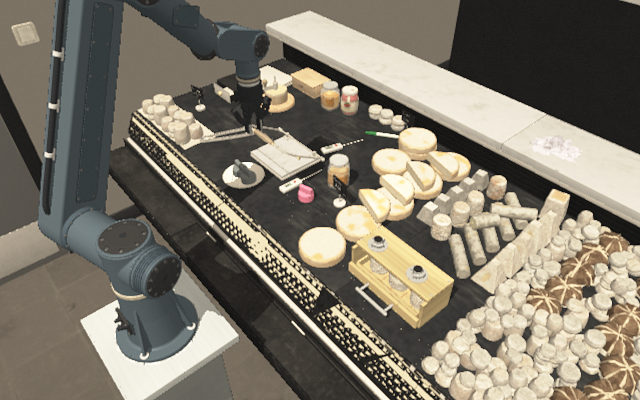

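Run:
```python
from h import *
crop("pics/d32.png",345,265,395,320,13,"pics/c32.png"); crop("pics/w32.png",240,0,400,140,5,"pics/c33.png"); crop("pics/s32.png",215,140,275,200,10,"pics/c34.png")
f=lambda u,v,z:onz("wrist",u,v,z)
print("dish near",f(320,135,.018),"c1",f(323,31,.033),"c2",f(321,91,.033), proj("wrist",(.523,.376,.006)))
```

```text
dish near [0.5175 0.303  0.018 ] c1 [0.521  0.4056 0.033 ] c2 [0.5188 0.3491 0.033 ] [325.0332  65.9287]
```

View pics/c32.png

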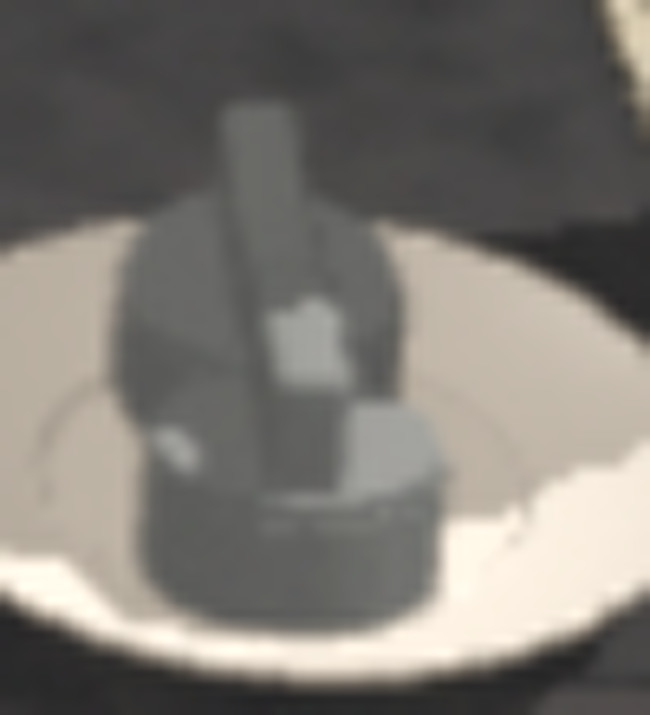

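View pics/c33.png

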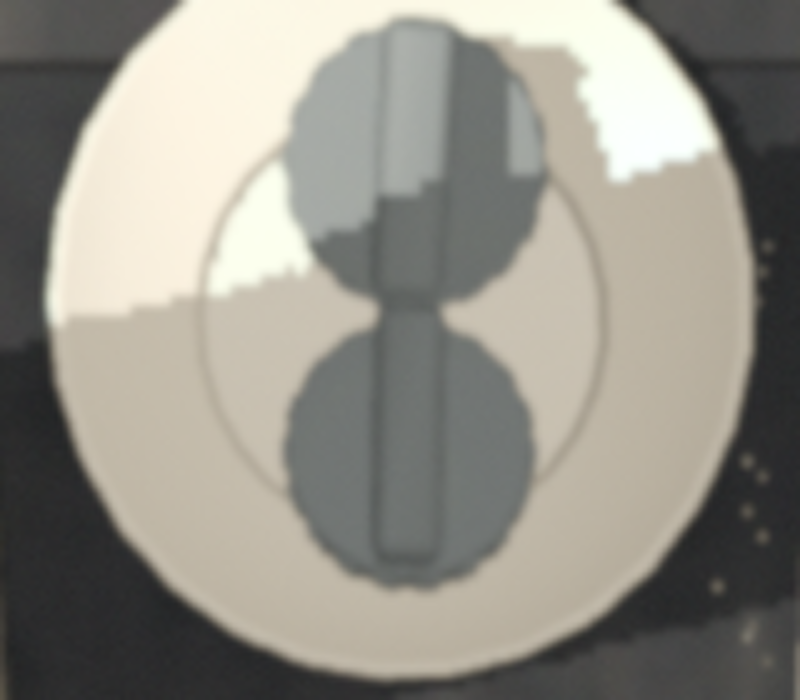

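View pics/c34.png

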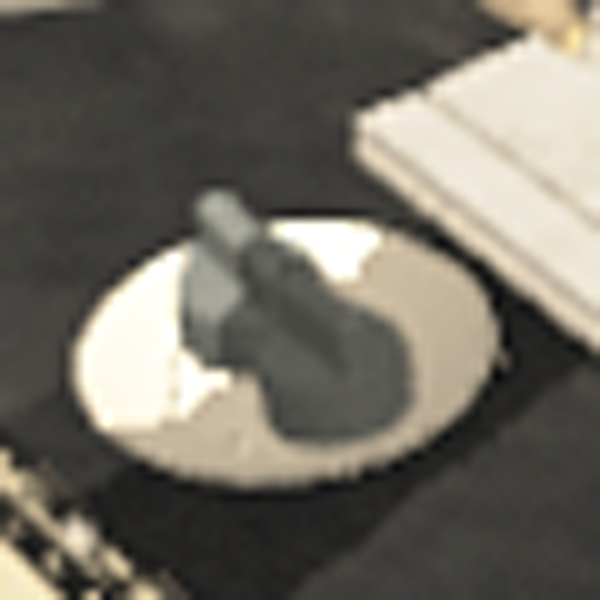

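apply_moves(motion=[[32,0.5,0,0,0],[32,0.5,0,0,0],[32,0.5,0,0,0],[32,0.5,0,0,0],[32,0.5,0,0,0],[32,0.5,0,0,0],[32,0.5,0,0,0],[32,0.5,0,0,0]])

```text
t: 50.88
tcp_pos: [0.5236, 0.2539, 0.2231]
tool_rot: [-0.5, 0.5, -0.5, 0.5]
force: [0.4, 0.4, -0.4]
finger_gap: 0.374
```

Run:
```python
from h import *
need((.523,.347,.01)); a=snap("side","d33"); b=cv2.imread("pics/d32.png"); r=np.s_[265:325,330:405]
print("dish diff",cv2.absdiff(a,b)[r].max(), cv2.absdiff(a,b)[r].mean()); snap("scene","s33")
crop("pics/s33.png",330,190,470,330,5,"pics/c35.png")
print("fresh", tri("scene",(240.5,169.5),"side",(367,275)))
```

```text
t 50.88 tcp [0.5236 0.2539 0.2231] units [-3.1   7.1  -0.02] force [ 0.4  0.4 -0.4] gap 32.0
dish diff 64 1.242074074074074
fresh (array([0.5107, 0.358 , 0.0618]), np.float64(0.018479073941692535))
```

View pics/c35.png

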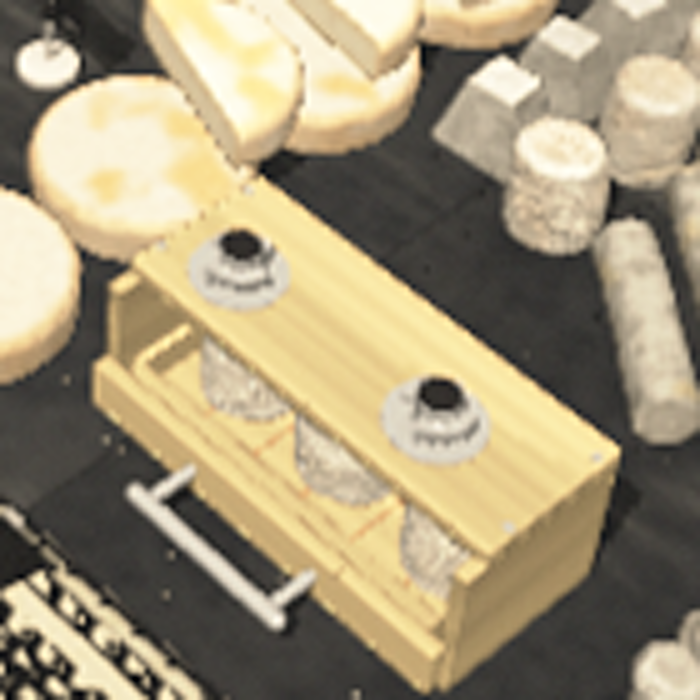

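Run:
```python
from h import *
for y,z in((.325,.054),(.325,.064),(.325,.074)): print(z,proj("side",(.52,y,z)))
for y,z in((.43,.054),(.43,.064)): print(z,proj("side",(.522,y,z)))
crop("pics/d33.png",345,265,395,320,13,"pics/c36.png")
```

```text
0.054 [364.7204 272.165 ]
0.064 [364.936  268.5317]
0.074 [365.1529 264.8753]
0.054 [370.2462 296.248 ]
0.064 [370.5009 292.3596]
```

View pics/c36.png

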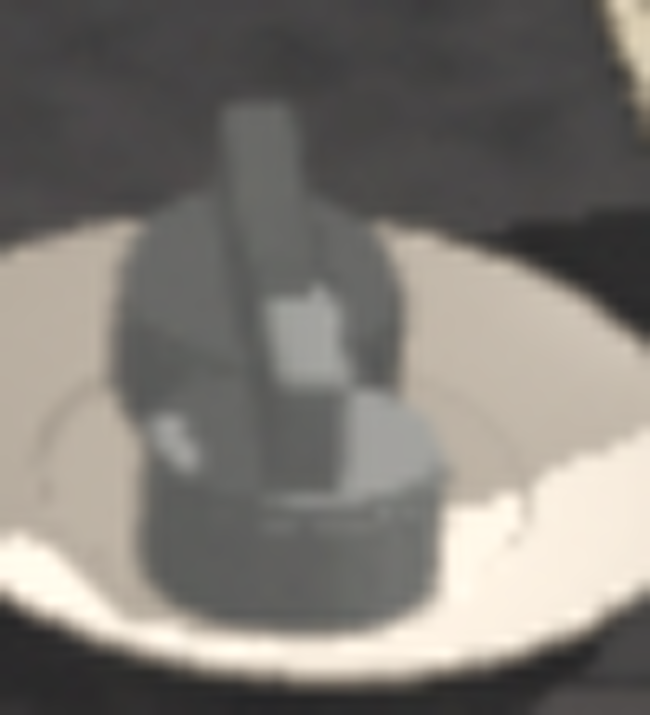

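```bash
python3 -c "
from station import manip
print(manip.sign_off())"
```

```text
the job is handed in; nothing more can be done
None
```

I put all three drum cheeses into the drawer, pushed it home, and took both vent caps off with counter-clockwise turns of about 125°. The caps are in the white dish, and I handed the job in at about 51 s; no verdict was reported.

**Last checks:**
- **Cheeses:** all three looked upright when I released them. The roof now hides their tops, and what still shows looks unchanged.
- **Drawer:** it met a hard stop at about 20 N. The handle measured about 65 mm in front of the roof edge, against 63 mm nominal, so it is home within measuring error. I didn't observe the click itself.
- **Caps:** both sit about 29 mm either side of the dish middle, with the bar top near 0.054 m, and they looked the same in pictures over a second apart. I put the dish image difference (64 at most) down to shifting shadows.
- **Bystanders:** I saw no contact with the honey jar or price stand and never worked beside them. I did not measure their final positions.

**What failed or disagreed:**
- **First grasp:** it closed on top of the first cheese and pressed down with about 49 N. The fingertips sit about 42 mm behind the reported TCP when open and about 30 mm behind when shut. I allowed for that afterwards, and the cheese stayed upright.
- **Dish moved:** it was knocked a few centimetres aside part-way through, so I measured it again before placing the caps.
- **Side camera:** it put the cheeses and the dish up to about 20 mm off in y from the other two cameras. I relied on the wrist camera instead. A quick two-camera check on the caps also disagreed by 18 mm, so I ignored it.

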